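# Unlock the specimen case by its code wheels

### The arm

A 7-joint arm with a two-finger parallel gripper is mounted at the origin on the work surface. World frame = base frame: x ahead of the robot, y to its left, z up, the work surface at z = 0. Lengths are in m, angles in rad, forces in N, time in s.
With the tool pointing down it reaches from about 0.4 to 0.85 m from the base axis. Payload 10.4 kg.
Tool frame: the origin (TCP) lies between the finger pads; the fingertips stand 8 mm ahead of it and the grasp point (between the pads) lies 11 mm behind it; z points along the fingers, x is the direction in which the jaws open and shut, and the axes are right-handed (so a half turn about z gives the same grasp; the last joint's range is limited). The gripper opens to 87 mm and grips with 3 to 60 N. Pads are 19 mm wide; open, the fingers measure 117 mm over their backs; the gripper's body (75 mm by 190 mm) begins 51 mm behind the grasp point.
Start: joints at [-0.023, 0.332, -0.065, 1.46, 0.022, 1.35, -0.088], TCP at [0.625, 0, 0.231] pointing down, gripper open.
Joint ranges: [-2.6, 2.6], [-0.5, 2.12], [-1.47, 1.34], [0.16, 2.42], [-1.27, 4.41], [0.06, 2.06], [-2.6, 2.6]. Speed limits (rad/s): [2.22, 2.22, 2.79, 2.79, 3.14, 3.14, 3.14].

### API

Orientations are given as a unit quaternion [x, y, z, w].
In Python, from bench import r, viewer gives the robot as it stands.
- The arm moves only by the tool apply_moves, never from a script. Its argument "increments" is a list of rows, each an object with "grip": the closure in counts, from 0 (fully open) to 255 (shut); "xyz": the shift along the tool's x, y, z in mm, a list of three; "rotation": the turn, a rotation vector about the tool's x, y, z in degrees, a list of three. A call has 1 to 5 rows; each row is the pose to reach, as a shift and turn from the pose measured when the call began, along the tool's axes at that moment; what a row does not reach only later rows make up. A row lasts 1/8 s, in which the tool goes at most 62.5 mm and 10.7 degrees, less where a joint would pass 70% of its speed; a pose out of reach is approached as far as the arm can. A call with a gripper value outside its range is refused whole. The fingers move at their own pace and stop on an object; "squeeze" is the grip in N (left out, the last holds). Time passes only in rows, so rows that repeat a pose let the fingers close. It gives the time, the measured TCP pose, the force and the opening at its end, in the units of the state.
- r.read_state(): the state, without advancing time (a new reading comes with each control period).
- viewer.camera(name): name is "scene" or "side" or "wrist"; returns a dict with "img" (480x640x3 uint8, blue, green, red), "range_z" (480x640 float32, m along the optical axis (not along the pixel's ray), 0 where there is no reading), "vertical_fov" (degrees; the focal length in pixels is half the picture's height over the tangent of half this angle, whatever the lens; pixels are square), "cx", "cy" (the principal point, pixels), "rvec" (rotation vector, rad) and "tvec" (3), from world to camera coordinates, as OpenCV has them. Camera axes: x right, y down, z forward; pixel columns grow to the right and rows downward; lengths in m; the calibration is good to about 2 mm. A picture is of the moment at which its call begins.
- r.close_job(): hands the job in, once; it reports no verdict.
The state is a dict: "time": time; "joint_positions": joint angles; "joint_vel": joint speeds; "joint_torque": joint torques, N m; "ee_pos": TCP position; "eef_rot": TCP orientation; "ft_force": force on the tool from outside, world axes, zero at the start; "torque": the same for the moment, N m; "width": finger opening in m.
Only numpy, scipy, OpenCV 4.12 (cv2) and the standard library are available. Lean on these libraries where they do the work, as an engineer would, in place of code of your own. Each camera call takes 0.05 s, during which the arm holds its last target.

### The job

Unlock the blue specimen case on the lab bench. Roll the left thumbwheel until its 4 is uppermost and the right one until its 5 is uppermost (left and right as seen from the robot), without turning the middle wheel off its 2, and then slide the orange bolt tab fully home towards the wheels. Handle the lock gently: press firmly enough to roll a wheel but do not lean on it, never force the tab, and leave the jar, bottle, tube rack and pipette where they stand.

Things in the scene. Friction and masses are not known exactly. Their poses are not given: they have to be found in the camera images.
- case: Blue lock case fixed to the bench, 260 (x) by 240 (y) mm, lid top 100 mm above the bench; yaw within 0.3 rad. Origin: centre of the underside; x points away from the robot, y left, z up. In its lid a grey lock plate carries wheels and bolt. More than 18 N of finger force on the case, plate, a wheel or the tab, in any direction, spoils the lock.
- axle_left (a point): Left wheel, plan position of its centre (case frame x 15, y +46 mm); drawn at 86 mm above the bench, but the lock plate with all wheels and the bolt sits 0 to 14 mm higher, differently each time and not measured: feel for it. Wheels are alike: white,  60 mm diameter, 20 mm wide, axle along the case's y; rim top 116 to 130 mm above the bench, 15 mm proud of the plate.
- axle_middle (a point): Middle wheel, plan position of its centre, as for the left (case frame x 15, y 0 mm); it already stands at its 2. 26 mm are free between neighbours. Every wheel has the numbers 1 to 6 as dots like a die, 60 degrees apart, a thin grey line midway between them; a number is set when the centre of its dots is uppermost, level with the red index marks beside the wheels.
- axle_right (a point): Right wheel, plan position of its centre, as for the left (case frame x 15, y -46 mm). Each smooth rim can be dragged round by a fingertip pressed on its top (some 9 to 14 N) and moved along the case's x (30 mm of rim per rad); it is stiff (about 5 N at the rim), has no clicks and stays where left. The axle is sprung, giving 1 mm per 8 N, 4 mm at most. Touch it slowly: a fast touch is a blow.
- wheel_left (a joint): Angle of the left wheel, rad; grows as the wheel's top moves away from the robot (case +x). Number n is uppermost at (n-1) x 1.047, plus any whole turns of 6.283: its 4 at 3.142 or 9.425. It turns either way without stops and starts away from its 4, at another number or between two.
- wheel_middle (a joint): Angle of the middle wheel, same meaning; its 2 is uppermost at 1.047, where it starts and must stay (within 0.2).
- wheel_right (a joint): Angle of the right wheel, same meaning; its 5 is uppermost at 4.189 or 10.472.
- cup: Small white sample jar with a red cap standing loose on the far right corner of the case's lid, 38 mm in diameter and about 42 mm tall. Origin: centre of its underside. Leave it.
- reagent: Amber reagent bottle, 60 mm in diameter, 130 mm tall, standing on the bench left of the case. Origin: centre of its underside. Leave it.
- rack: Green tube rack with yellow-capped tubes, 60 mm (its x) by 200 mm (its y), 92 mm tall, on the bench right of the case. Origin: centre of its underside. Leave it.
- pipette: White pipette lying on the bench to the left, 230 mm long along its x, about 24 mm tall. Origin: under the middle of its handle. Leave it.
- tab_start (a point): Point on the case's lid (case frame x -60, y 0, 100 mm above the bench) under where the bolt's orange tab stands at the start; it does not move. The tab is an upright fin 10 mm thick (case x), 44 mm wide (case y), top 31 to 45 mm above the lid, centred on a steel slide plate 40 mm (x) by 50 mm whose top is 6 to 20 mm above the lid (heights as the lock plate sits).
- bolt (a joint): Travel of the bolt along case +x (towards the wheels), m: 0 locked, 0.014 fully home and unlocked, a green patch then showing. Sliding takes 3 to 5 N; it stays where left. It stops short, at 0.003 to 0.007, unless all three wheels are within about 0.15 rad of 4, 2, 5: then draw it back and correct them. Home, it locks the wheels.

How it is judged:
On the way, in this order (a step that is already met when the one before it is completed fails the run):
1. the wheels show 4, 2, 5 while the bolt is still drawn back ((value of joint wheel_left between -3.342 and -2.942 rad or value of joint wheel_left between 2.942 and 3.342 rad or value of joint wheel_left between 9.225 and 9.625 rad or value of joint wheel_left between 15.508 and 15.908 rad) and value of joint wheel_middle between 0.847 and 1.247 rad and (value of joint wheel_right between -2.294 and -1.894 rad or value of joint wheel_right between 3.989 and 4.389 rad or value of joint wheel_right between 10.272 and 10.672 rad or value of joint wheel_right between 16.555 and 16.955 rad) and value of joint bolt below 0.009 m), for 0.2 s.
2. the bolt is slid fully home (value of joint bolt above 0.0115 m), for 0.2 s.
At the end, for the whole second after the job is handed in: The left, middle and right wheels show 4, 2 and 5 uppermost, each within 0.2 rad, the bolt is home (at least 11.5 of its 14 mm), and the jar, bottle, rack and pipette are where they were ((value of joint wheel_left between -3.342 and -2.942 rad or value of joint wheel_left between 2.942 and 3.342 rad or value of joint wheel_left between 9.225 and 9.625 rad or value of joint wheel_left between 15.508 and 15.908 rad) and value of joint wheel_middle between 0.847 and 1.247 rad and (value of joint wheel_right between -2.294 and -1.894 rad or value of joint wheel_right between 3.989 and 4.389 rad or value of joint wheel_right between 10.272 and 10.672 rad or value of joint wheel_right between 16.555 and 16.955 rad) and value of joint bolt above 0.0115 m and distance of each of cup, reagent, rack, pipette from where it was at the start of the episode below 0.015 m); the robot touches nothing.
It fails at once if the fingers or arm push on the case, a wheel or the tab with more than 18 N (contact force between any of the fingers, the arm and case above 18 N).
It fails at once if the middle wheel is turned off its 2 (by more than 0.2 rad) (not (value of joint wheel_middle between 0.847 and 1.247 rad)).
It fails at once if the jar, bottle, tube rack or pipette is moved by more than 15 mm or knocked over (distance of any of cup, reagent, rack, pipette from where it was at the start of the episode above 0.015 m or angle between any of cup, reagent's own z axis and vertical above 0.5 rad).
It also fails if it takes over 72 s, if anything falls off the work surface, if the arm or the gripper's body presses on something with over 40 N, if the wrist force passes 120 N, or if a joint passes its speed limit or range.

## Working session

There is one attempt and no reset: what is moved stays moved. The work goes in short steps, Python scripts to look and compute and a tool call to move; the robot and the scene stay as the last step left them, time stands still between calls to the robot, and variables do not carry over. Pictures are saved under pics/ and viewed, and the job is handed in when it is done.

Besides the shell and the picture viewer there is one more tool, called after "Call:" as a command line: name --argument value ..., lists and objects as JSON in quotes. apply_moves: Moves the arm, as the interface text tells. Its arguments: {"type":"object","properties":{"increments":{"type":"array","items":{"type":"object","properties":{"grip":{"type":"number"},"xyz":{"type":"array","items":{"type":"number"}},"rotation":{"type":"array","items":{"type":"number"}}}}},"squeeze":{"type":"number"}},"required":["increments"]}

```bash
mkdir -p pics; ls; python3 - <<'E'
from bench import r, viewer
import cv2,numpy as np,pickle
s=r.read_state(); print({k:np.round(v,4) for k,v in s.items()})
for n in ["scene","side","wrist"]:
    c=viewer.camera(n); cv2.imwrite(f"pics/{n}0.png",c["img"]); pickle.dump(c,open(f"pics/{n}0.pkl","wb"))
    print(n,c["vertical_fov"],c["cx"],c["cy"],c["rvec"],c["tvec"])
E
```

```text
pics
{'time': np.float64(0.0), 'joint_positions': array([-0.0226,  0.3329, -0.0647,  1.461 ,  0.0216,  1.3499, -0.0885]), 'joint_vel': array([ 0.0012,  0.0007, -0.0014,  0.0003, -0.0007, -0.0003, -0.0019]), 'joint_torque': array([-1.00000e-04, -6.23246e+01,  2.44000e-02, -3.89891e+01,
       -6.14000e-02,  3.98000e-02,  2.00000e-04]), 'ee_pos': array([ 0.6246, -0.    ,  0.2298]), 'eef_rot': array([ 1.e+00,  0.e+00, -7.e-04,  0.e+00]), 'ft_force': array([0.6276, 0.9317, 0.7842]), 'torque': array([-0.0372, -0.0049, -0.0445]), 'width': np.float64(0.0867)}
scene 46.82964669016668 315.34780195968096 234.8861439064282 [ 1.48145736  2.36523732 -0.66814549] [ 0.20847946 -0.43626181  1.43385814]
side 49.955078637009194 321.41059858590154 239.3768415765747 [ 2.22953459 -0.49162107  0.24180665] [-0.49271637  0.24943404  0.77612607]
wrist 69.85780249448551 322.312788013279 233.10662199730413 [-2.84259495e+00  6.43525507e-04  2.42233130e-04] [-0.62487763 -0.03561621  0.39157675]
```

View pics/scene0.png

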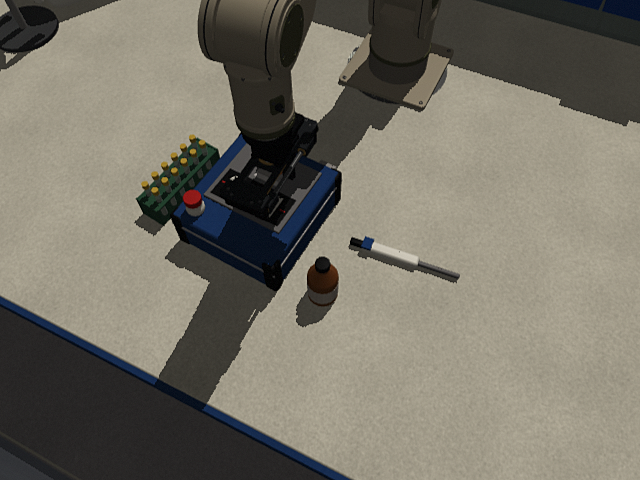

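View pics/side0.png

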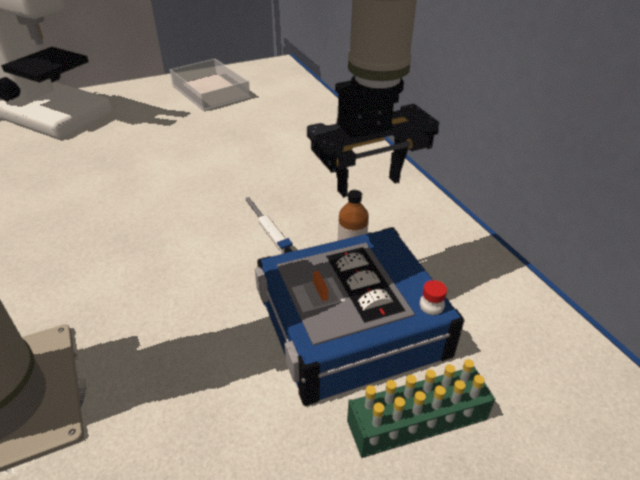

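View pics/wrist0.png

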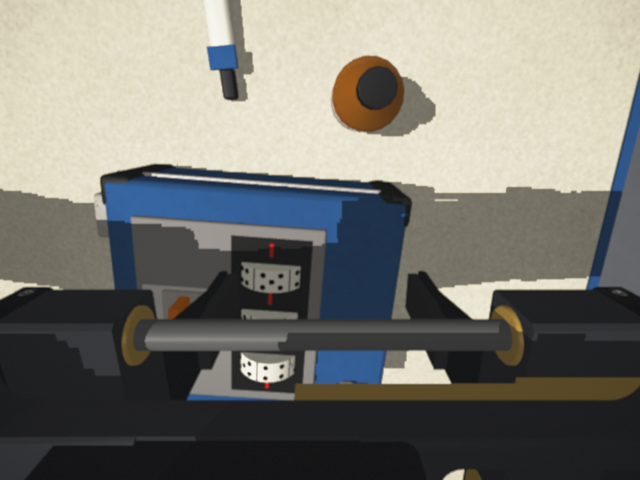

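```bash
cat > h.py <<'E'
import cv2,numpy as np,pickle
from scipy.spatial.transform import Rotation as R
def cam(c):
    f=240/np.tan(np.radians(c["vertical_fov"]/2))
    K=np.array([[f,0,c["cx"]],[0,f,c["cy"]],[0,0,1.]])
    Rm=cv2.Rodrigues(np.array(c["rvec"],float))[0]; return K,Rm,np.array(c["tvec"],float).ravel()
def pts(c):
    K,Rm,t=cam(c); v,u=np.mgrid[0:480,0:640]; z=c["range_z"].astype(float)
    P=np.stack([(u-K[0,2])/K[0,0]*z,(v-K[1,2])/K[1,1]*z,z],-1)
    W=(P-t)@Rm; W[z<=0]=np.nan; return W
def proj(c,X):
    K,Rm,t=cam(c); p=(np.atleast_2d(X)@Rm.T+t)@K.T; return p[:,:2]/p[:,2:]
E
python3 - <<'E'
from h import *
for n in ["scene","side","wrist"]:
    c=pickle.load(open(f"pics/{n}0.pkl","rb")); W=pts(c)
    hsv=cv2.cvtColor(c["img"],cv2.COLOR_BGR2HSV)
    blue=(hsv[...,0]>100)&(hsv[...,0]<125)&(hsv[...,1]>120)
    m=blue&(abs(W[...,2]-0.1)<0.006)
    P=W[m]; print(n,m.sum(),"campos",-cam(c)[1].T@cam(c)[2], "z med",np.median(P[:,2]))
    rect=cv2.minAreaRect((P[:,:2]*1000).astype(np.float32)); print(rect)
    for col,nm in (((5,15),"orange"),):
        m2=(hsv[...,0]>=3)&(hsv[...,0]<=16)&(hsv[...,1]>150)&(W[...,2]>0.1)&(W[...,2]<.16)&(W[...,1]<.1)
        print(nm,m2.sum(),np.nanmean(W[m2],0) if m2.any() else 0, np.nanmax(W[m2],0) if m2.any() else 0)
E
python3 - <<'E'
import cv2
for n,(x,y,w,h) in {"side":(250,220,230,180),"wrist":(100,160,330,240)}.items():
    i=cv2.imread(f"pics/{n}0.png")[y:y+h,x:x+w]; s=min(800/w,600/h)
    cv2.imwrite(f"pics/{n}0z.png",cv2.resize(i,None,fx=s,fy=s,interpolation=cv2.INTER_CUBIC))
E
```

```text
scene 5398 campos [1.08455267 0.31583844 1.00684101] z med 0.09852080812802472
((561.9573364257812, -84.84275817871094), (241.8605194091797, 258.5357971191406), 85.76191711425781)
orange 25 [6.32861871e-01 3.63208449e-04 1.10521257e-01] [0.67676019 0.09994947 0.1414516 ]
side 7310 campos [ 0.25623905 -0.59785103  0.69589808] z med 0.09888366379528055
((409.0603942871094, 390.8197326660156), (317.7659912109375, 1313.1326904296875), 17.50186538696289)
orange 324 [ 0.5361087  -0.04889908  0.12200387] [0.67219036 0.09999709 0.1360678 ]
wrist 20685 campos [0.62495405 0.08101545 0.38463209] z med 0.10072304463106839
((561.7266235351562, -78.88243865966797), (222.2662353515625, 255.50686645507812), 85.76344299316406)
orange 517 [0.57760476 0.01140918 0.11617324] [0.678053   0.09964583 0.13687227]
```

View pics/side0z.png

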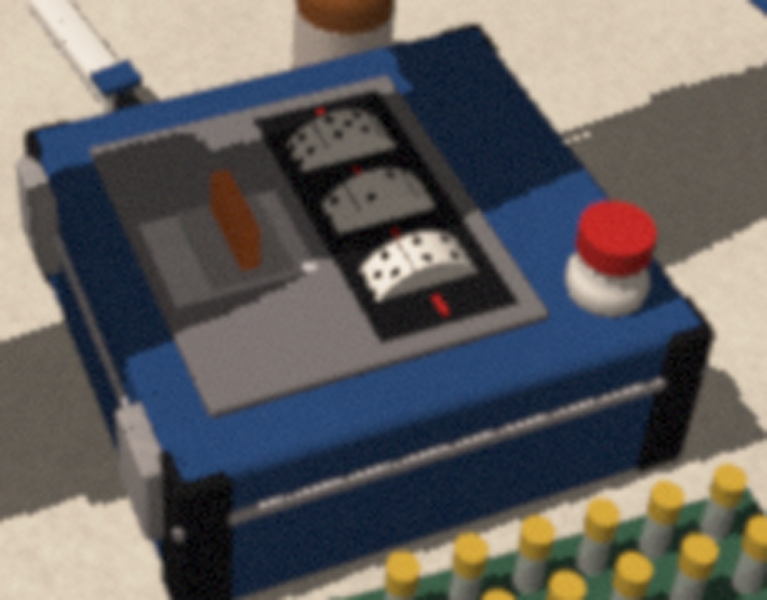

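View pics/wrist0z.png

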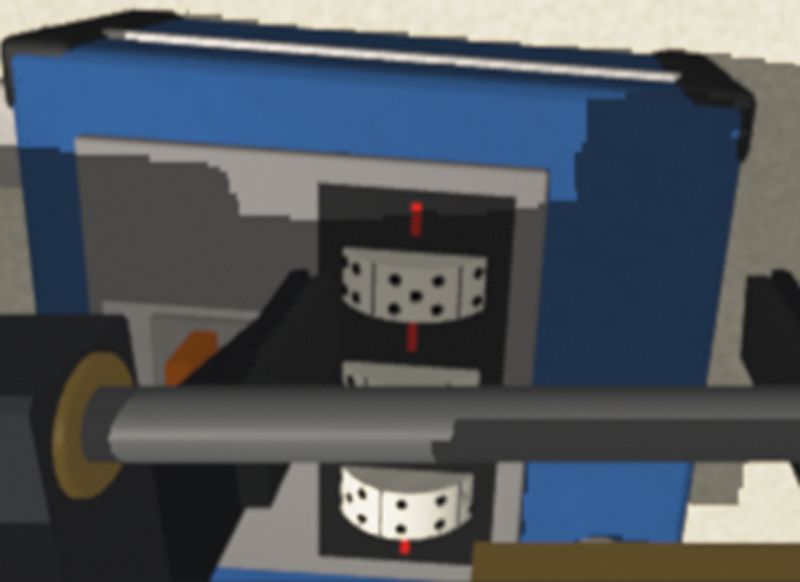

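Call:
apply_moves --increments '[{"grip": 255,"xyz": [0,25,0],"rotation": [0,0,0]},{"grip": 255,"xyz": [0,60,0],"rotation": [0,0,0]},{"grip": 255,"xyz": [0,90,0],"rotation": [0,0,0]},{"grip": 255,"xyz": [0,100,0],"rotation": [0,0,0]},{"grip": 255,"xyz": [0,100,0],"rotation": [0,0,0]}]' --squeeze 20

```text
time: 0.78
ee_pos: [0.6247, -0.0998, 0.2297]
eef_rot: [1.0, -0.0, -0.001, -0.0]
ft_force: [0.2, -0.4, -0.5]
width: 0.0448
```

```bash
python3 - <<'E'
from bench import r, viewer
import cv2,numpy as np,pickle
s=r.read_state(); print({k:np.round(v,4) for k,v in s.items() if k in("time","ee_pos","eef_rot","width","ft_force")})
for n in ["side","wrist"]:
    c=viewer.camera(n); cv2.imwrite(f"pics/{n}1.png",c["img"]); pickle.dump(c,open(f"pics/{n}1.pkl","wb"))
E
```

```text
{'time': np.float64(0.775), 'ee_pos': array([ 0.6247, -0.0998,  0.2297]), 'eef_rot': array([ 1.e+00, -2.e-04, -7.e-04, -2.e-04]), 'ft_force': array([ 0.2443, -0.429 , -0.503 ]), 'width': np.float64(0.0448)}
```

View pics/wrist1.png

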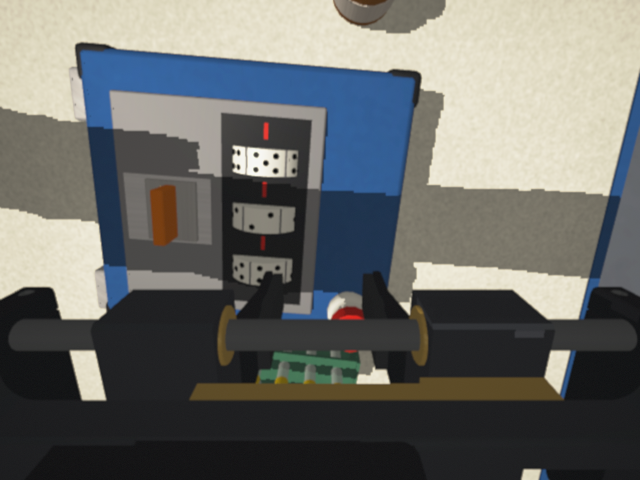

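View pics/side1.png

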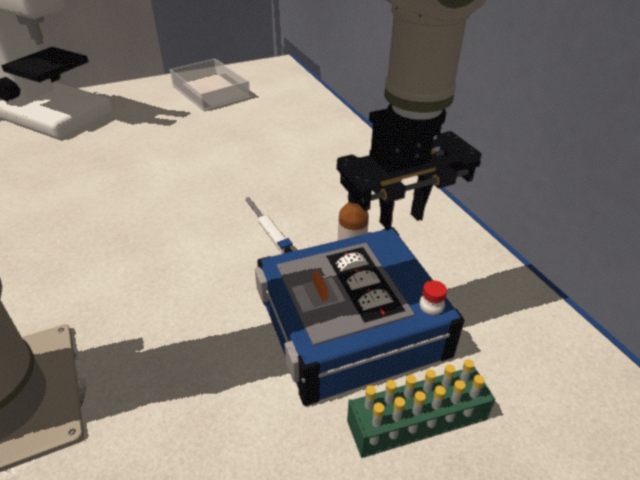

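```bash
cat > fit.py <<'E'
from h import *
from scipy.optimize import least_squares
def wheelpts(c):
    W=pts(c); hsv=cv2.cvtColor(c["img"],cv2.COLOR_BGR2HSV)
    x0,y0,yaw=.562,-.083,-.074
    d=W[...,:2]-[x0,y0]; X=d[...,0]*np.cos(yaw)+d[...,1]*np.sin(yaw); Y=-d[...,0]*np.sin(yaw)+d[...,1]*np.cos(yaw)
    return W,X,Y,hsv
if __name__=="__main__":
  for n in ["side1","wrist1","side0"]:
    c=pickle.load(open(f"pics/{n}.pkl","rb")); W,X,Y,hsv=wheelpts(c)
    box=(X>-.03)&(X<.06)&(abs(Y)<.07)
    plate=(X>-.1)&(X<-.03)&(abs(Y)>.04)&(abs(Y)<.065)&(W[...,2]<.13)&(W[...,2]>.09)
    print(n,"plate z",np.median(W[plate][:,2]), "slide", np.median(W[(abs(X+.075)<.008)&(abs(Y)<.02)][:,2]),"tab top",np.percentile(W[(abs(X+.06)<.012)&(abs(Y)<.03)&(W[...,2]<.2)][:,2],[50,90,99]))
    for y in (.046,0,-.046):
        m=box&(abs(Y-y)<.016)&(W[...,2]<.16)
        zp=np.median(W[plate][:,2])
        w=m&(W[...,2]>zp+.004)
        P=np.c_[X[w],Y[w],W[w][:,2]]
        if len(P)<30: print(y,len(P)); continue
        f=lambda p:np.hypot(P[:,0]-p[0],P[:,2]-p[1])-.03
        s=least_squares(f,[.015,.09],loss="soft_l1",f_scale=.001)
        print(y,len(P),"xc,zc",s.x.round(4),"ymid",(np.percentile(P[:,1],[2,98])).round(4),"ztop",np.percentile(P[:,2],98).round(4))
    red=((hsv[...,0]<8)|(hsv[...,0]>172))&(hsv[...,1]>150)&box
    k,l,st,ce=cv2.connectedComponentsWithStats(red.astype(np.uint8))
    for i in range(1,k):
        if st[i,4]>8: mm=l==i; print(" red",ce[i].round(1),np.nanmean(X[mm]).round(4),np.nanmean(Y[mm]).round(4),np.nanmean(W[mm][:,2]).round(4),st[i,4])
E
python3 fit.py
python3 - <<'E'
from h import *
for n in ["wrist1","scene0"]:
    c=pickle.load(open(f"pics/{n}.pkl","rb")); W=pts(c)
    hsv=cv2.cvtColor(c["img"],cv2.COLOR_BGR2HSV)
    blue=(hsv[...,0]>100)&(hsv[...,0]<125)&(hsv[...,1]>100)&(abs(W[...,2]-.1)<.006)&(W[...,1]>-.25)&(W[...,1]<.1)&(W[...,0]<.75)
    P=W[blue]; 
    # edges: left edge y max per x bin ; x min/max per y bin
    for ax,(a,b) in {"ymax":(0,1),"xmin":(1,0),"xmax":(1,0)}.items():
        q=[]
        lo,hi=np.percentile(P[:,a],[8,92])
        for t in np.arange(lo,hi,.004):
            s=P[(abs(P[:,a]-t)<.002),b]
            if len(s)>3: q.append((t,s.max() if "max" in ax else s.min()))
        q=np.array(q); l=cv2.fitLine((q*1000).astype(np.float32),cv2.DIST_HUBER,0,.01,.01).ravel()
        print(n,ax,"slope",l[1]/l[0],"pt",l[2:])
E
```

```text
side1 plate z 0.10363657165532653 slide 0.10821054175777539 tab top [0.11769684 0.13357844 0.1348831 ]
0.046 288 xc,zc [0.0148 0.088 ] ymid [0.0302 0.0501] ztop 0.1198
0 311 xc,zc [0.0146 0.088 ] ymid [-0.0158  0.0039] ztop 0.1199
-0.046 355 xc,zc [0.0143 0.0881] ymid [-0.0618 -0.0416] ztop 0.1197
wrist1 plate z 0.10520930781905669 slide 0.1101783832256217 tab top [0.11715117 0.13529858 0.13631392]
0.046 1592 xc,zc [0.0143 0.0902] ymid [0.0313 0.0508] ztop 0.1213
0 1469 xc,zc [0.0142 0.0901] ymid [-0.0148  0.005 ] ztop 0.121
-0.046 1097 xc,zc [0.014  0.0901] ymid [-0.0606 -0.0409] ztop 0.1213
 red [265.8 130.7] 0.0144 0.0641 0.1061 81
 red [264.  188.9] 0.0141 0.0184 0.1061 74
 red [262.5 242.5] 0.014 -0.0278 0.1063 56
side0 plate z 0.10357210540379432 slide 0.10828512647500904 tab top [0.1173832  0.13376441 0.13530095]
0.046 285 xc,zc [0.0148 0.0881] ymid [0.0303 0.0514] ztop 0.1194
0 311 xc,zc [0.0144 0.088 ] ymid [-0.0158  0.0042] ztop 0.1192
-0.046 351 xc,zc [0.0142 0.0882] ymid [-0.0618 -0.0414] ztop 0.1197
 red [367.7 288.9] 0.0145 -0.0231 0.1041 9
wrist1 ymax slope -0.076452434 pt [560.34937   31.062283]
wrist1 xmin slope 0.069548376 pt [-66.21663 434.9573 ]
wrist1 xmax slope 0.07984212 pt [-54.616627 691.69226 ]
scene0 ymax slope -0.07593798 pt [575.4229    31.806269]
scene0 xmin slope -1.5693394 pt [-78.43232 530.51337]
scene0 xmax slope 0.06930116 pt [-86.718735 689.3507  ]
```

```bash
cat > unwrap.py <<'E'
from h import *
import sys
C=np.array([.5609,-.0879]); yaw=-.0755
def w(X,Y,Z): 
    return np.stack([C[0]+X*np.cos(yaw)-Y*np.sin(yaw),C[1]+X*np.sin(yaw)+Y*np.cos(yaw),Z+0*X],-1)
def run(c,out,zc=.0895,wheels=(.046,0,-.046)):
    rows=[]
    th=np.radians(np.linspace(-60,60,601)); yy=np.linspace(.011,-.011,90)
    T,Yg=np.meshgrid(th,yy)
    for y in wheels:
        P=w(.015+.03*np.sin(T),y+Yg,zc+.03*np.cos(T))
        uv=proj(c,P.reshape(-1,3)).reshape(T.shape+(2,)).astype(np.float32)
        im=cv2.remap(c["img"],uv[...,0],uv[...,1],cv2.INTER_CUBIC)
        im=cv2.normalize(im,None,0,255,cv2.NORM_MINMAX)
        for a in range(-60,61,10):
            x=int((a+60)*5); cv2.line(im,(x,0),(x,8 if a else 90),(0,0,255) ,1)
        rows.append(im); rows.append(np.zeros((10,601,3),np.uint8))
    cv2.imwrite(out,np.vstack(rows))
if __name__=="__main__":
    run(pickle.load(open(f"pics/{sys.argv[1]}.pkl","rb")),sys.argv[2])
E
python3 unwrap.py wrist1 pics/uw1.png;python3 unwrap.py side1 pics/us1.png
```

```text
(no output)
```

View pics/uw1.png

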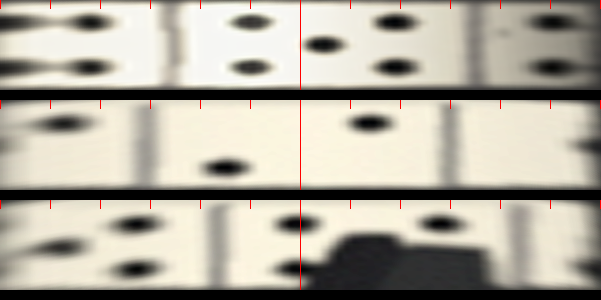

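View pics/us1.png

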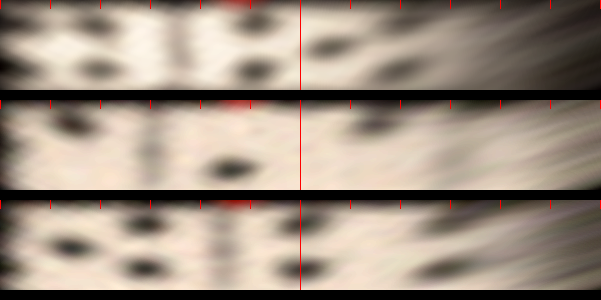

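Call:
apply_moves --increments '[{"grip": 255,"xyz": [-10,-15,15],"rotation": [0,0,1.5]},{"grip": 255,"xyz": [-22,-35,40],"rotation": [0,0,3]},{"grip": 255,"xyz": [-32,-49,70],"rotation": [0,0,4.3]},{"grip": 255,"xyz": [-36.4,-55.9,84],"rotation": [0,0,4.33]},{"grip": 255,"xyz": [-36.4,-55.9,88],"rotation": [0,0,4.33]}]'

```text
time: 1.5
ee_pos: [0.5882, -0.0412, 0.1417]
eef_rot: [0.999, -0.036, -0.001, -0.001]
ft_force: [-0.3, -0.3, 0.4]
width: 0.0008
```

```bash
cat > st.py <<'E'
from bench import r
import numpy as np
from scipy.spatial.transform import Rotation as R
C=np.array([.5609,-.0879]); yaw=-.0755
s=r.read_state(); p=np.array(s["ee_pos"]); d=p[:2]-C
X=d[0]*np.cos(yaw)+d[1]*np.sin(yaw); Y=-d[0]*np.sin(yaw)+d[1]*np.cos(yaw)
M=R.from_quat(s["eef_rot"]).as_matrix()
f=np.array(s["ft_force"])
print("t",s["time"],"case X,Y,z mm",np.round(1000*np.array([X,Y,p[2]]),2),"F",f.round(2),"w",round(float(s["width"]),4))
print("toolx yaw",np.arctan2(M[1,0],M[0,0]).round(4),"toolz",M[:,2].round(4))
E
python3 st.py; sleep 0; python3 st.py
```

```text
t 1.5 case X,Y,z mm [ 23.66  48.58 141.68] F [-0.26 -0.27  0.43] w 0.0008
toolx yaw -0.0716 toolz [-0.0017  0.0011 -1.    ]
t 1.5 case X,Y,z mm [ 23.66  48.58 141.68] F [-0.26 -0.27  0.43] w 0.0008
toolx yaw -0.0716 toolz [-0.0017  0.0011 -1.    ]
```

Call:
apply_moves --increments '[{"grip": 255,"xyz": [0.4,2.4,2],"rotation": [0,0,0.2]},{"grip": 255,"xyz": [0.4,2.4,4],"rotation": [0,0,0.2]},{"grip": 255,"xyz": [0.4,2.4,6],"rotation": [0,0,0.2]},{"grip": 255,"xyz": [0.4,2.4,8],"rotation": [0,0,0.2]},{"grip": 255,"xyz": [0.4,2.4,9],"rotation": [0,0,0.2]}]'

```text
time: 2.12
ee_pos: [0.5883, -0.0437, 0.1326]
eef_rot: [0.999, -0.038, -0.001, -0.001]
ft_force: [-0.8, 0.8, -0.4]
width: 0.0006
```

```bash
python3 st.py
```

```text
t 2.125 case X,Y,z mm [ 24.03  46.19 132.58] F [-0.82  0.76 -0.43] w 0.0006
toolx yaw -0.075 toolz [-0.0018  0.0011 -1.    ]
```

Call:
apply_moves --increments '[{"grip": 255,"xyz": [0,0,0.5],"rotation": [0,0,0]},{"grip": 255,"xyz": [0,0,1.0],"rotation": [0,0,0]},{"grip": 255,"xyz": [0,0,1.5],"rotation": [0,0,0]},{"grip": 255,"xyz": [0,0,1.9],"rotation": [0,0,0]},{"grip": 255,"xyz": [0,0,2.3],"rotation": [0,0,0]}]'

```text
time: 2.75
ee_pos: [0.5884, -0.0436, 0.1303]
eef_rot: [0.999, -0.038, -0.001, -0.001]
ft_force: [0.3, -0.2, 0.2]
width: 0.0006
```

Call:
apply_moves --increments '[{"grip": 255,"xyz": [0,0,0.3],"rotation": [0,0,0]},{"grip": 255,"xyz": [0,0,0.6],"rotation": [0,0,0]},{"grip": 255,"xyz": [0,0,0.9],"rotation": [0,0,0]},{"grip": 255,"xyz": [0,0,1.0],"rotation": [0,0,0]}]'

```text
time: 3.25
ee_pos: [0.5884, -0.0437, 0.1292]
eef_rot: [0.999, -0.037, -0.001, -0.001]
ft_force: [-0.3, -0.8, 0.1]
width: 0.0007
```

Call:
apply_moves --increments '[{"grip": 255,"xyz": [0,0,0.3],"rotation": [0,0,0]},{"grip": 255,"xyz": [0,0,0.6],"rotation": [0,0,0]},{"grip": 255,"xyz": [0,0,0.8],"rotation": [0,0,0]},{"grip": 255,"xyz": [0,0,0.8],"rotation": [0,0,0]}]'

```text
time: 3.75
ee_pos: [0.5884, -0.0436, 0.1284]
eef_rot: [0.999, -0.038, -0.001, -0.001]
ft_force: [0.3, 0.1, -0.0]
width: 0.0003
```

Call:
apply_moves --increments '[{"grip": 255,"xyz": [0,0,0.3],"rotation": [0,0,0]},{"grip": 255,"xyz": [0,0,0.6],"rotation": [0,0,0]},{"grip": 255,"xyz": [0,0,0.7],"rotation": [0,0,0]},{"grip": 255,"xyz": [0,0,0.7],"rotation": [0,0,0]}]'

```text
time: 4.25
ee_pos: [0.5884, -0.0437, 0.1278]
eef_rot: [0.999, -0.038, -0.001, -0.001]
ft_force: [-0.2, -0.1, 1.5]
width: 0.0004
```

Call:
apply_moves --increments '[{"grip": 255,"xyz": [0,0,0.3],"rotation": [0,0,0]},{"grip": 255,"xyz": [0,0,0.6],"rotation": [0,0,0]},{"grip": 255,"xyz": [0,0,0.7],"rotation": [0,0,0]},{"grip": 255,"xyz": [0,0,0.7],"rotation": [0,0,0]}]'

```text
time: 4.75
ee_pos: [0.5885, -0.0437, 0.1273]
eef_rot: [0.999, -0.037, -0.001, -0.001]
ft_force: [-0.7, 0.7, 4.2]
width: 0.0003
```

Call:
apply_moves --increments '[{"grip": 255,"xyz": [0,0,0.4],"rotation": [0,0,0]},{"grip": 255,"xyz": [0,0,0.7],"rotation": [0,0,0]},{"grip": 255,"xyz": [0,0,1.0],"rotation": [0,0,0]},{"grip": 255,"xyz": [0,0,1.0],"rotation": [0,0,0]}]'

```text
time: 5.25
ee_pos: [0.5886, -0.0437, 0.1267]
eef_rot: [0.999, -0.038, -0.001, -0.001]
ft_force: [-2.7, 0.2, 6.2]
width: 0.0004
```

```bash
python3 st.py
```

```text
t 5.25 case X,Y,z mm [ 24.24  46.18 126.71] F [-2.66  0.18  6.2 ] w 0.0004
toolx yaw -0.0751 toolz [-0.0012  0.0011 -1.    ]
```

Call:
apply_moves --increments '[{"grip": 255,"xyz": [0,0,0.5],"rotation": [0,0,0]},{"grip": 255,"xyz": [0,0,0.8],"rotation": [0,0,0]},{"grip": 255,"xyz": [0,0,1.1],"rotation": [0,0,0]},{"grip": 255,"xyz": [0,0,1.1],"rotation": [0,0,0]}]'

```text
time: 5.75
ee_pos: [0.5887, -0.0437, 0.1263]
eef_rot: [0.999, -0.038, -0.0, -0.001]
ft_force: [-3.9, -0.7, 9.0]
width: 0.0005
```

```bash
python3 st.py
```

```text
t 5.75 case X,Y,z mm [ 24.34  46.18 126.34] F [-3.87 -0.72  9.  ] w 0.0005
toolx yaw -0.0752 toolz [-8.0e-04  1.1e-03 -1.0e+00]
```

Call:
apply_moves --increments '[{"grip": 255,"xyz": [-1,0,0.8],"rotation": [0,0,0]},{"grip": 255,"xyz": [-2.5,0,0.8],"rotation": [0,0,0]},{"grip": 255,"xyz": [-4,0,0.8],"rotation": [0,0,0]},{"grip": 255,"xyz": [-5.5,0,0.8],"rotation": [0,0,0]}]'

```text
time: 6.25
ee_pos: [0.5856, -0.0434, 0.1272]
eef_rot: [0.999, -0.038, 0.003, -0.001]
ft_force: [5.2, -0.6, 6.9]
width: 0.0001
```

```bash
python3 st.py; python3 - <<'E'
from bench import viewer
import pickle,cv2
from unwrap import run
c=viewer.camera("side"); cv2.imwrite("pics/side2.png",c["img"]); run(c,"pics/us2.png")
E
```

```text
t 6.25 case X,Y,z mm [ 21.25  46.19 127.16] F [ 5.18 -0.6   6.95] w 0.0001
toolx yaw -0.0752 toolz [ 5.2e-03  8.0e-04 -1.0e+00]
```

View pics/us2.png

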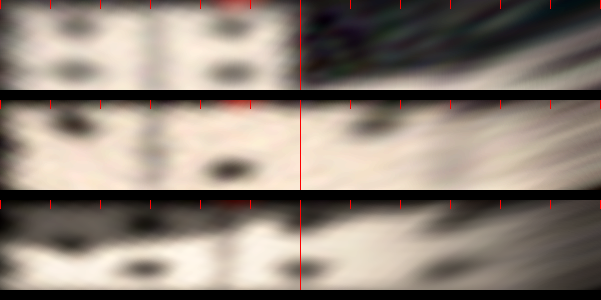

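Call:
apply_moves --increments '[{"grip": 255,"xyz": [-4,0,1.8],"rotation": [0,-0.35,0]},{"grip": 255,"xyz": [-6,0,1.9],"rotation": [0,-0.35,0]},{"grip": 255,"xyz": [-8,0,1.9],"rotation": [0,-0.35,0]},{"grip": 255,"xyz": [-10,0,1.9],"rotation": [0,-0.35,0]},{"grip": 255,"xyz": [-11,0,1.9],"rotation": [0,-0.35,0]}]'

```text
time: 6.92
ee_pos: [0.577, -0.0428, 0.1271]
eef_rot: [0.999, -0.038, 0.003, -0.001]
ft_force: [5.1, -0.1, 8.0]
width: 0.0004
```

```bash
python3 st.py
```

```text
t 6.925 case X,Y,z mm [ 12.6   46.21 127.09] F [ 5.14 -0.14  8.01] w 0.0004
toolx yaw -0.0753 toolz [ 0.0052  0.0011 -1.    ]
```

Call:
apply_moves --increments '[{"grip": 255,"xyz": [-4,0,1.9],"rotation": [0,-0.35,0]},{"grip": 255,"xyz": [-6,0,1.9],"rotation": [0,-0.35,0]},{"grip": 255,"xyz": [-8,0,1.9],"rotation": [0,-0.35,0]},{"grip": 255,"xyz": [-9,0,1.9],"rotation": [0,-0.35,0]}]'

```text
time: 7.42
ee_pos: [0.5702, -0.0422, 0.1268]
eef_rot: [0.999, -0.038, 0.002, -0.001]
ft_force: [4.4, -1.3, 7.6]
width: 0.0005
```

```bash
python3 st.py; python3 - <<'E'
from bench import viewer
import pickle,cv2
from unwrap import run
c=viewer.camera("side"); cv2.imwrite("pics/side3.png",c["img"]); run(c,"pics/us3.png")
E
```

```text
t 7.425 case X,Y,z mm [  5.84  46.26 126.83] F [ 4.38 -1.33  7.61] w 0.0005
toolx yaw -0.0754 toolz [ 0.0047  0.0013 -1.    ]
```

View pics/us3.png

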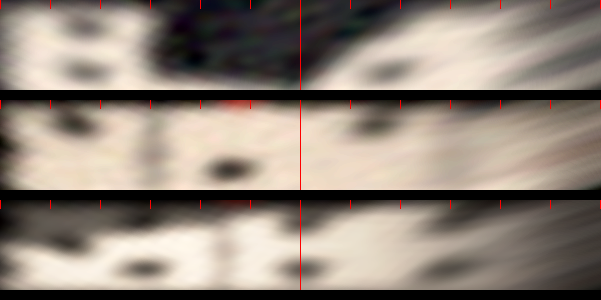

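Call:
apply_moves --increments '[{"grip": 255,"xyz": [-1,0,0],"rotation": [0,-0.35,0]},{"grip": 255,"xyz": [-1,0,-2],"rotation": [0,-0.35,0]},{"grip": 255,"xyz": [2,0,-4],"rotation": [0,-0.35,0]},{"grip": 255,"xyz": [10,0,-4],"rotation": [0,-0.35,0]},{"grip": 255,"xyz": [18,0,-4],"rotation": [0,-0.35,0]}]'

```text
time: 8.1
ee_pos: [0.5885, -0.0436, 0.1306]
eef_rot: [0.999, -0.038, -0.001, -0.001]
ft_force: [-0.3, 0.7, -0.5]
width: 0.0004
```

```bash
python3 st.py; python3 - <<'E'
from bench import viewer
import pickle,cv2
from unwrap import run
c=viewer.camera("side"); cv2.imwrite("pics/side4.png",c["img"]); run(c,"pics/us4.png")
E
```

```text
t 8.1 case X,Y,z mm [ 24.19  46.22 130.63] F [-0.35  0.71 -0.53] w 0.0004
toolx yaw -0.0754 toolz [-0.002   0.0018 -1.    ]
```

View pics/us4.png

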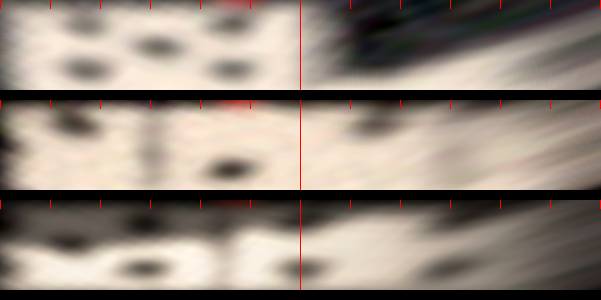

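Call:
apply_moves --increments '[{"grip": 255,"xyz": [0,0,1],"rotation": [0,0,0]},{"grip": 255,"xyz": [0,0,2],"rotation": [0,0,0]},{"grip": 255,"xyz": [0,0,2.6],"rotation": [0,0,0]},{"grip": 255,"xyz": [0,0,3],"rotation": [0,0,0]},{"grip": 255,"xyz": [0,0,3.4],"rotation": [0,0,0]}]'

```text
time: 8.78
ee_pos: [0.5893, -0.0436, 0.1274]
eef_rot: [0.999, -0.038, -0.001, -0.001]
ft_force: [-1.4, -0.0, 2.9]
width: 0.0001
```

Call:
apply_moves --increments '[{"grip": 255,"xyz": [0,0,0.5],"rotation": [0,0,0]},{"grip": 255,"xyz": [0,0,0.9],"rotation": [0,0,0]},{"grip": 255,"xyz": [0,0,1.2],"rotation": [0,0,0]},{"grip": 255,"xyz": [0,0,1.4],"rotation": [0,0,0]}]'

```text
time: 9.28
ee_pos: [0.5894, -0.0436, 0.1266]
eef_rot: [0.999, -0.038, -0.0, -0.001]
ft_force: [-3.9, 1.1, 7.0]
width: 0.0005
```

```bash
python3 st.py
```

```text
t 9.275 case X,Y,z mm [ 25.09  46.31 126.58] F [-3.89  1.14  6.99] w 0.0005
toolx yaw -0.0753 toolz [-7.0e-04  1.8e-03 -1.0e+00]
```

Call:
apply_moves --increments '[{"grip": 255,"xyz": [-1,0,0.9],"rotation": [0,0,0]},{"grip": 255,"xyz": [-2.5,0,1.1],"rotation": [0,0,0]},{"grip": 255,"xyz": [-4,0,1.1],"rotation": [0,0,0]},{"grip": 255,"xyz": [-5.5,0,1.1],"rotation": [0,0,0]},{"grip": 255,"xyz": [-7,0,1.1],"rotation": [0,0,0]}]'

```text
time: 9.9
ee_pos: [0.5849, -0.0433, 0.1272]
eef_rot: [0.999, -0.038, 0.003, -0.001]
ft_force: [5.4, 0.3, 7.5]
width: 0.0006
```

```bash
python3 st.py
```

```text
t 9.9 case X,Y,z mm [ 20.59  46.28 127.24] F [5.38 0.27 7.45] w 0.0006
toolx yaw -0.0755 toolz [ 0.0054  0.0015 -1.    ]
```

Call:
apply_moves --increments '[{"grip": 255,"xyz": [-4,0,1.8],"rotation": [0,-0.35,0]},{"grip": 255,"xyz": [-6,0,1.9],"rotation": [0,-0.35,0]},{"grip": 255,"xyz": [-8,0,1.9],"rotation": [0,-0.35,0]},{"grip": 255,"xyz": [-10,0,1.9],"rotation": [0,-0.35,0]},{"grip": 255,"xyz": [-11,0,1.9],"rotation": [0,-0.35,0]}]'

```text
time: 10.52
ee_pos: [0.5765, -0.0426, 0.1272]
eef_rot: [0.999, -0.038, 0.003, -0.001]
ft_force: [5.0, -1.4, 7.7]
width: 0.0005
```

```bash
python3 st.py
```

```text
t 10.525 case X,Y,z mm [ 12.12  46.3  127.21] F [ 4.97 -1.4   7.71] w 0.0005
toolx yaw -0.0756 toolz [ 0.0057  0.0018 -1.    ]
```

Need about 3.1 mm more.

Call:
apply_moves --increments '[{"grip": 255,"xyz": [-3.5,0,1.9],"rotation": [0,-0.35,0]},{"grip": 255,"xyz": [-4.5,0,1.9],"rotation": [0,-0.35,0]},{"grip": 255,"xyz": [-5.2,0,1.9],"rotation": [0,-0.35,0]},{"grip": 255,"xyz": [-5.4,0,1.9],"rotation": [0,-0.35,0]}]'

```text
time: 11.02
ee_pos: [0.5736, -0.0424, 0.1272]
eef_rot: [0.999, -0.038, 0.003, -0.001]
ft_force: [4.3, -0.5, 7.9]
width: 0.0004
```

```bash
python3 st.py
```

```text
t 11.025 case X,Y,z mm [  9.23  46.29 127.17] F [ 4.28 -0.53  7.86] w 0.0004
toolx yaw -0.0757 toolz [ 0.0057  0.0019 -1.    ]
```

Call:
apply_moves --increments '[{"grip": 255,"xyz": [-1,0,0],"rotation": [0,-0.35,0]},{"grip": 255,"xyz": [-1,0,-3],"rotation": [0,-0.35,0]},{"grip": 255,"xyz": [-2,3,-14],"rotation": [0,-0.35,0]},{"grip": 255,"xyz": [-4,30,-20],"rotation": [0,-0.35,0]},{"grip": 255,"xyz": [-5,60,-20],"rotation": [0,-0.35,0]}]'

```text
time: 11.65
ee_pos: [0.564, -0.1024, 0.148]
eef_rot: [0.999, -0.037, 0.0, -0.001]
ft_force: [-0.1, -0.1, -0.7]
width: 0.0003
```

```bash
python3 st.py; python3 - <<'E'
from bench import viewer
import pickle,cv2
from unwrap import run
c=viewer.camera("wrist"); cv2.imwrite("pics/wrist5.png",c["img"]); run(c,"pics/uw5.png")
c=viewer.camera("side"); cv2.imwrite("pics/side5.png",c["img"]); run(c,"pics/us5.png")
import numpy as np
cv2.imwrite("pics/u5.png",np.vstack([cv2.imread("pics/uw5.png"),cv2.imread("pics/us5.png")]))
E
python3 st.py
```

```text
t 11.65 case X,Y,z mm [  4.2  -14.26 148.02] F [-0.08 -0.09 -0.65] w 0.0003
toolx yaw -0.0747 toolz [ 5.0e-04  2.4e-03 -1.0e+00]
t 11.75 case X,Y,z mm [  3.66 -18.16 147.54] F [ 0.12 -0.44  0.34] w 0.0006
toolx yaw -0.0808 toolz [-5.e-04  6.e-04 -1.e+00]
```

View pics/u5.png

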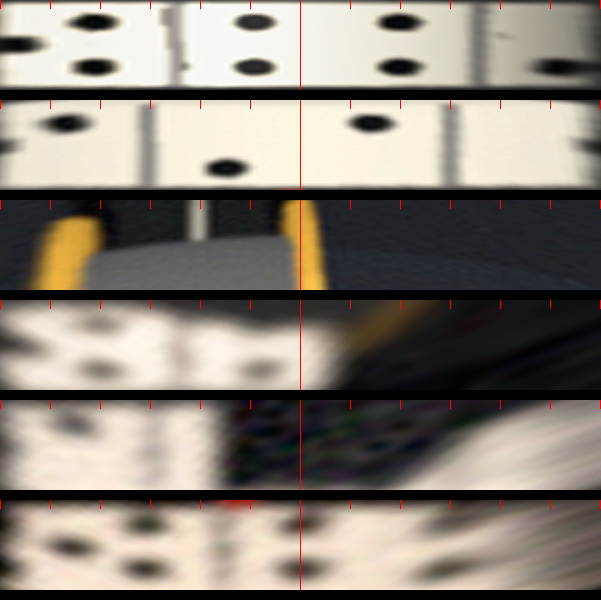

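View pics/wrist5.png

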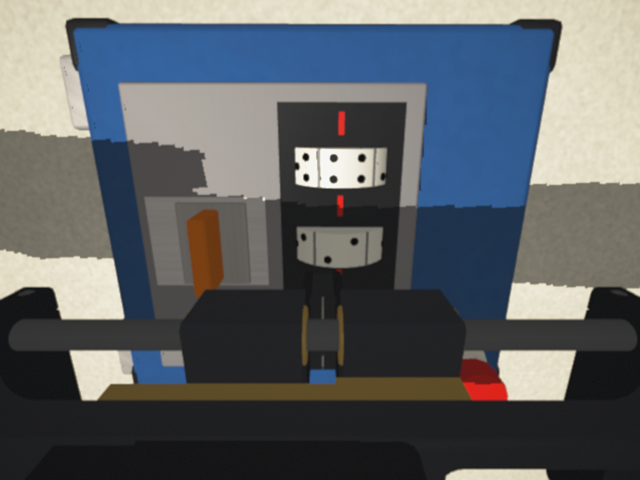

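Call:
apply_moves --increments '[{"grip": 255,"xyz": [0,12,0],"rotation": [0,0,-0.2]},{"grip": 255,"xyz": [0,24,3],"rotation": [0,0,-0.3]},{"grip": 255,"xyz": [0,28,8],"rotation": [0,0,-0.3]},{"grip": 255,"xyz": [0,28,13],"rotation": [0,0,-0.3]},{"grip": 255,"xyz": [0,28,15.5],"rotation": [0,0,-0.3]}]'

```text
time: 12.38
ee_pos: [0.5608, -0.1334, 0.1314]
eef_rot: [0.999, -0.037, -0.001, -0.0]
ft_force: [0.2, -0.4, 1.2]
width: 0.0004
```

```bash
python3 st.py
```

```text
t 12.375 case X,Y,z mm [  3.3  -45.41 131.39] F [ 0.16 -0.45  1.22] w 0.0004
toolx yaw -0.0747 toolz [-0.0012  0.001  -1.    ]
```

Call:
apply_moves --increments '[{"grip": 255,"xyz": [0,0.5,0.8],"rotation": [0,0,0]},{"grip": 255,"xyz": [0,0.5,1.6],"rotation": [0,0,0]},{"grip": 255,"xyz": [0,0.5,2.4],"rotation": [0,0,0]},{"grip": 255,"xyz": [0,0.5,3],"rotation": [0,0,0]},{"grip": 255,"xyz": [0,0.5,3.4],"rotation": [0,0,0]}]'

```text
time: 13.0
ee_pos: [0.5607, -0.134, 0.128]
eef_rot: [0.999, -0.037, -0.001, -0.0]
ft_force: [0.6, 1.0, -0.1]
width: 0.0006
```

Call:
apply_moves --increments '[{"grip": 255,"xyz": [0,0,0.4],"rotation": [0,0,0]},{"grip": 255,"xyz": [0,0,0.8],"rotation": [0,0,0]},{"grip": 255,"xyz": [0,0,1.1],"rotation": [0,0,0]},{"grip": 255,"xyz": [0,0,1.2],"rotation": [0,0,0]}]'

```text
time: 13.5
ee_pos: [0.5609, -0.134, 0.1271]
eef_rot: [0.999, -0.037, -0.0, -0.0]
ft_force: [-1.2, 0.6, 3.3]
width: 0.0006
```

```bash
python3 st.py
```

```text
t 13.5 case X,Y,z mm [  3.46 -45.97 127.08] F [-1.16  0.55  3.25] w 0.0006
toolx yaw -0.0748 toolz [-8.e-04  9.e-04 -1.e+00]
```

Call:
apply_moves --increments '[{"grip": 255,"xyz": [0,0,0.5],"rotation": [0,0,0]},{"grip": 255,"xyz": [0,0,0.8],"rotation": [0,0,0]},{"grip": 255,"xyz": [0,0,1.0],"rotation": [0,0,0]},{"grip": 255,"xyz": [0,0,1.0],"rotation": [0,0,0]}]'

```text
time: 14.0
ee_pos: [0.561, -0.134, 0.1265]
eef_rot: [0.999, -0.037, -0.0, -0.0]
ft_force: [-2.8, -0.4, 7.3]
width: 0.0002
```

Call:
apply_moves --increments '[{"grip": 255,"xyz": [0.5,0,0.4],"rotation": [0,0,0]},{"grip": 255,"xyz": [1,0,0.4],"rotation": [0,0,0]},{"grip": 255,"xyz": [1.5,0,0.4],"rotation": [0,0,0]},{"grip": 255,"xyz": [2,0,0.4],"rotation": [0,0,0]}]'

```text
time: 14.5
ee_pos: [0.5621, -0.1341, 0.1264]
eef_rot: [0.999, -0.037, -0.001, -0.001]
ft_force: [-6.6, 1.7, 9.6]
width: 0.0003
```

```bash
python3 st.py
```

```text
t 14.5 case X,Y,z mm [  4.68 -45.98 126.35] F [-6.62  1.74  9.6 ] w 0.0003
toolx yaw -0.0749 toolz [-0.0022  0.0012 -1.    ]
```

Call:
apply_moves --increments '[{"grip": 255,"xyz": [2,0,0.3],"rotation": [0,0,0]},{"grip": 255,"xyz": [3.5,0,0.3],"rotation": [0,0,0]},{"grip": 255,"xyz": [5,0,0.3],"rotation": [0,0,0]},{"grip": 255,"xyz": [6.5,0,0.3],"rotation": [0,0,0]},{"grip": 255,"xyz": [8,0,0.3],"rotation": [0,0,0]}]'

```text
time: 15.12
ee_pos: [0.5699, -0.1347, 0.1268]
eef_rot: [0.999, -0.038, -0.001, -0.001]
ft_force: [-4.8, 0.9, 10.3]
width: 0.0006
```

```bash
python3 st.py
```

```text
t 15.125 case X,Y,z mm [ 12.55 -46.02 126.79] F [-4.84  0.86 10.27] w 0.0006
toolx yaw -0.075 toolz [-0.0024  0.0012 -1.    ]
```

Call:
apply_moves --increments '[{"grip": 255,"xyz": [2,0,0.6],"rotation": [0,0,0]},{"grip": 255,"xyz": [3.5,0,0.6],"rotation": [0,0,0]},{"grip": 255,"xyz": [5,0,0.6],"rotation": [0,0,0]},{"grip": 255,"xyz": [6.5,0,0.6],"rotation": [0,0,0]},{"grip": 255,"xyz": [8,0,0.6],"rotation": [0,0,0]}]'

```text
time: 15.75
ee_pos: [0.5778, -0.1353, 0.1269]
eef_rot: [0.999, -0.038, -0.001, -0.001]
ft_force: [-4.3, 1.3, 10.1]
width: 0.0001
```

```bash
python3 st.py
```

```text
t 15.75 case X,Y,z mm [ 20.4  -46.02 126.85] F [-4.31  1.25 10.07] w 0.0001
toolx yaw -0.0751 toolz [-0.0026  0.0013 -1.    ]
```

Call:
apply_moves --increments '[{"grip": 255,"xyz": [2,0,0.6],"rotation": [0,0,0]},{"grip": 255,"xyz": [3.5,0,0.6],"rotation": [0,0,0]},{"grip": 255,"xyz": [5,0,0.6],"rotation": [0,0,0]},{"grip": 255,"xyz": [6.2,0,0.6],"rotation": [0,0,0]},{"grip": 255,"xyz": [7,0,0.6],"rotation": [0,0,0]}]'

```text
time: 16.38
ee_pos: [0.5847, -0.1359, 0.1264]
eef_rot: [0.999, -0.038, -0.001, -0.001]
ft_force: [-2.0, 0.1, 4.9]
width: 0.0003
```

```bash
python3 st.py
```

```text
t 16.375 case X,Y,z mm [ 27.33 -46.07 126.4 ] F [-1.96  0.08  4.87] w 0.0003
toolx yaw -0.0752 toolz [-0.0028  0.0012 -1.    ]
```

Call:
apply_moves --increments '[{"grip": 255,"xyz": [0.3,0,0],"rotation": [0,0,0]},{"grip": 255,"xyz": [0.3,0,-3],"rotation": [0,0,0]},{"grip": 255,"xyz": [0.3,0,-16],"rotation": [0,0,0]},{"grip": 255,"xyz": [-1,20,-40],"rotation": [0,0,0]},{"grip": 255,"xyz": [-2,40,-55],"rotation": [0,0,0]}]'

```text
time: 17.0
ee_pos: [0.5802, -0.1765, 0.1832]
eef_rot: [0.999, -0.037, -0.001, -0.0]
ft_force: [0.3, -1.2, 0.5]
width: 0.0003
```

```bash
python3 st.py; python3 - <<'E'
from bench import viewer
import pickle,cv2
from unwrap import run
c=viewer.camera("wrist"); cv2.imwrite("pics/wrist6.png",c["img"]); run(c,"pics/uw6.png")
c=viewer.camera("side"); cv2.imwrite("pics/side6.png",c["img"]); run(c,"pics/us6.png")
import numpy as np
cv2.imwrite("pics/u6.png",np.vstack([cv2.imread("pics/uw6.png"),cv2.imread("pics/us6.png")]))
E
python3 st.py
```

```text
t 17.0 case X,Y,z mm [ 25.95 -86.9  183.17] F [ 0.26 -1.2   0.5 ] w 0.0003
toolx yaw -0.0748 toolz [-1.2e-03  8.0e-04 -1.0e+00]
t 17.1 case X,Y,z mm [ 26.02 -89.69 183.54] F [-0.33  0.12 -0.  ] w 0.0002
toolx yaw -0.0793 toolz [ 2.e-04 -9.e-04 -1.e+00]
```

View pics/u6.png

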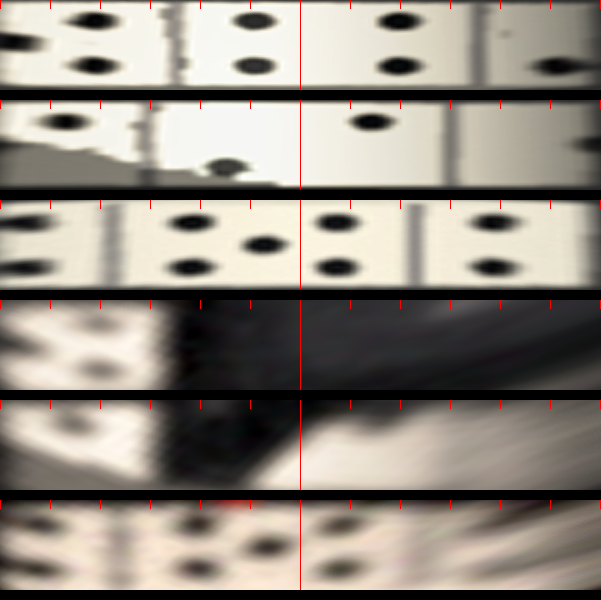

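View pics/wrist6.png

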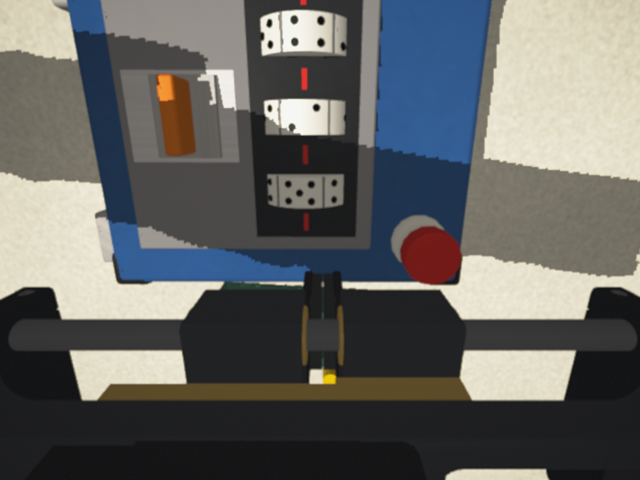

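Call:
apply_moves --increments '[{"grip": 255,"xyz": [-4,-15,10],"rotation": [0,0,-0.1]},{"grip": 255,"xyz": [-8,-30,22],"rotation": [0,0,-0.2]},{"grip": 255,"xyz": [-12,-41,35],"rotation": [0,0,-0.2]},{"grip": 255,"xyz": [-13,-43.7,45],"rotation": [0,0,-0.2]},{"grip": 255,"xyz": [-13,-43.7,50],"rotation": [0,0,-0.2]}]'

```text
time: 17.73
ee_pos: [0.5702, -0.1345, 0.1325]
eef_rot: [0.999, -0.038, -0.0, 0.0]
ft_force: [-1.0, -0.9, 0.6]
width: 0.0009
```

```bash
python3 st.py
```

```text
t 17.725 case X,Y,z mm [ 12.81 -45.72 132.5 ] F [-1.02 -0.92  0.64] w 0.0009
toolx yaw -0.0753 toolz [-9.e-04 -8.e-04 -1.e+00]
```

Call:
apply_moves --increments '[{"grip": 255,"xyz": [0,0,1.2],"rotation": [0,0,0]},{"grip": 255,"xyz": [0,0,2.4],"rotation": [0,0,0]},{"grip": 255,"xyz": [0,0,3.4],"rotation": [0,0,0]},{"grip": 255,"xyz": [0,0,4.0],"rotation": [0,0,0]},{"grip": 255,"xyz": [0,0,4.5],"rotation": [0,0,0]}]'

```text
time: 18.35
ee_pos: [0.5703, -0.1345, 0.1281]
eef_rot: [0.999, -0.038, -0.0, 0.0]
ft_force: [0.6, -0.1, 1.2]
width: 0.0006
```

Call:
apply_moves --increments '[{"grip": 255,"xyz": [0,0,0.4],"rotation": [0,0,0]},{"grip": 255,"xyz": [0,0,0.8],"rotation": [0,0,0]},{"grip": 255,"xyz": [0,0,1.1],"rotation": [0,0,0]},{"grip": 255,"xyz": [0,0,1.2],"rotation": [0,0,0]}]'

```text
time: 18.85
ee_pos: [0.5704, -0.1346, 0.1274]
eef_rot: [0.999, -0.038, -0.0, 0.0]
ft_force: [-3.1, -0.3, 7.2]
width: 0.0007
```

```bash
python3 st.py
```

```text
t 18.85 case X,Y,z mm [ 12.98 -45.81 127.39] F [-3.1  -0.3   7.18] w 0.0007
toolx yaw -0.0754 toolz [-3.e-04 -9.e-04 -1.e+00]
```

Call:
apply_moves --increments '[{"grip": 255,"xyz": [0.8,0,0.9],"rotation": [0,0,0]},{"grip": 255,"xyz": [2,0,0.9],"rotation": [0,0,0]},{"grip": 255,"xyz": [3.5,0,0.9],"rotation": [0,0,0]},{"grip": 255,"xyz": [4.8,0,0.9],"rotation": [0,0,0]},{"grip": 255,"xyz": [4.9,0,0.9],"rotation": [0,0,0]}]'

```text
time: 19.48
ee_pos: [0.575, -0.1349, 0.1271]
eef_rot: [0.999, -0.038, -0.0, 0.0]
ft_force: [-4.8, 0.6, 8.9]
width: 0.0003
```

```bash
python3 st.py
```

```text
t 19.475 case X,Y,z mm [ 17.65 -45.82 127.1 ] F [-4.84  0.62  8.9 ] w 0.0003
toolx yaw -0.0755 toolz [-7.e-04 -8.e-04 -1.e+00]
```

Call:
apply_moves --increments '[{"grip": 255,"xyz": [0,0,0],"rotation": [0,0,0]},{"grip": 255,"xyz": [0,0,-3],"rotation": [0,0,0]},{"grip": 255,"xyz": [0,-3,-14],"rotation": [0,0,0]},{"grip": 255,"xyz": [0,-30,-18],"rotation": [0,0,0]},{"grip": 255,"xyz": [0,-60,-18],"rotation": [0,0,0]}]'

```text
time: 20.1
ee_pos: [0.5801, -0.0746, 0.1461]
eef_rot: [0.999, -0.038, 0.0, 0.0]
ft_force: [-0.2, -0.6, 0.1]
width: 0.0005
```

Call:
apply_moves --increments '[{"grip": 255,"xyz": [0,-15,0],"rotation": [0,0,0]},{"grip": 255,"xyz": [0,-26,2],"rotation": [0,0,0]},{"grip": 255,"xyz": [0,-31,7],"rotation": [0,0,0]},{"grip": 255,"xyz": [0,-31,11],"rotation": [0,0,0]}]'

```text
time: 20.6
ee_pos: [0.5823, -0.0442, 0.1345]
eef_rot: [0.999, -0.038, 0.0, 0.001]
ft_force: [0.7, -0.8, 0.1]
width: 0.0007
```

```bash
python3 st.py
```

```text
t 20.6 case X,Y,z mm [ 18.04  45.24 134.52] F [ 0.71 -0.81  0.12] w 0.0007
toolx yaw -0.0769 toolz [ 2.0e-04 -1.3e-03 -1.0e+00]
```

Call:
apply_moves --increments '[{"grip": 255,"xyz": [0,0,1.5],"rotation": [0,0,0]},{"grip": 255,"xyz": [0,0,3],"rotation": [0,0,0]},{"grip": 255,"xyz": [0,0,4.5],"rotation": [0,0,0]},{"grip": 255,"xyz": [0,0,5.7],"rotation": [0,0,0]},{"grip": 255,"xyz": [0,0,6.4],"rotation": [0,0,0]}]'

```text
time: 21.22
ee_pos: [0.5823, -0.0442, 0.1281]
eef_rot: [0.999, -0.038, 0.0, 0.001]
ft_force: [-0.4, 0.1, 1.2]
width: 0.0003
```

Call:
apply_moves --increments '[{"grip": 255,"xyz": [0,0,0.4],"rotation": [0,0,0]},{"grip": 255,"xyz": [0,0,0.8],"rotation": [0,0,0]},{"grip": 255,"xyz": [0,0,1.1],"rotation": [0,0,0]},{"grip": 255,"xyz": [0,0,1.2],"rotation": [0,0,0]}]'

```text
time: 21.72
ee_pos: [0.5824, -0.0442, 0.1274]
eef_rot: [0.999, -0.038, 0.0, 0.001]
ft_force: [-2.8, 0.3, 7.1]
width: 0.0004
```

```bash
python3 st.py
```

```text
t 21.725 case X,Y,z mm [ 18.14  45.19 127.41] F [-2.79  0.3   7.12] w 0.0004
toolx yaw -0.0769 toolz [ 6.0e-04 -1.3e-03 -1.0e+00]
```

Call:
apply_moves --increments '[{"grip": 255,"xyz": [-1,0,0.9],"rotation": [0,0,0]},{"grip": 255,"xyz": [-2.5,0,1.1],"rotation": [0,0,0]},{"grip": 255,"xyz": [-4,0,1.2],"rotation": [0,0,0]},{"grip": 255,"xyz": [-5.5,0,1.3],"rotation": [0,0,0]},{"grip": 255,"xyz": [-6,0,1.3],"rotation": [0,0,0]}]'

```text
time: 22.35
ee_pos: [0.5783, -0.0438, 0.1275]
eef_rot: [0.999, -0.038, 0.003, 0.001]
ft_force: [4.7, -0.7, 6.1]
width: 0.0002
```

```bash
python3 st.py
```

```text
t 22.35 case X,Y,z mm [ 14.07  45.28 127.52] F [ 4.67 -0.72  6.08] w 0.0002
toolx yaw -0.0769 toolz [ 0.0054 -0.0014 -1.    ]
```

Call:
apply_moves --increments '[{"grip": 255,"xyz": [-0.5,0,0],"rotation": [0,-0.3,0]},{"grip": 255,"xyz": [-0.5,0,-4],"rotation": [0,-0.3,0]},{"grip": 255,"xyz": [-0.5,10,-20],"rotation": [0,-0.3,0]},{"grip": 255,"xyz": [-0.5,45,-40],"rotation": [0,-0.3,0]},{"grip": 255,"xyz": [-0.5,85,-55],"rotation": [0,-0.3,0]}]'

```text
time: 22.98
ee_pos: [0.571, -0.1297, 0.1845]
eef_rot: [0.999, -0.038, 0.001, 0.001]
ft_force: [0.3, -0.1, -1.1]
width: 0.0004
```

Call:
apply_moves --increments '[{"grip": 255,"xyz": [0,35,0],"rotation": [0,0,0]},{"grip": 255,"xyz": [0,50,0],"rotation": [0,0,0]},{"grip": 255,"xyz": [0,54,0],"rotation": [0,0,0]},{"grip": 255,"xyz": [0,54,0],"rotation": [0,0,0]}]'

```text
time: 23.48
ee_pos: [0.5671, -0.1822, 0.1844]
eef_rot: [0.999, -0.037, 0.001, 0.0]
ft_force: [0.4, -0.5, -0.2]
width: 0.0005
```

```bash
python3 st.py; python3 - <<'E'
from bench import viewer
import pickle,cv2
from unwrap import run
c=viewer.camera("wrist"); cv2.imwrite("pics/wrist7.png",c["img"]); run(c,"pics/uw7.png"); pickle.dump(c,open("pics/wrist7.pkl","wb"))
E
python3 st.py
```

```text
t 23.475 case X,Y,z mm [ 13.3  -93.61 184.4 ] F [ 0.39 -0.49 -0.22] w 0.0005
toolx yaw -0.0747 toolz [ 1.e-03 -4.e-04 -1.e+00]
t 23.525 case X,Y,z mm [ 13.34 -93.26 184.36] F [-0.32 -0.35  0.11] w 0.0003
toolx yaw -0.0741 toolz [ 1.e-03 -4.e-04 -1.e+00]
```

View pics/uw7.png

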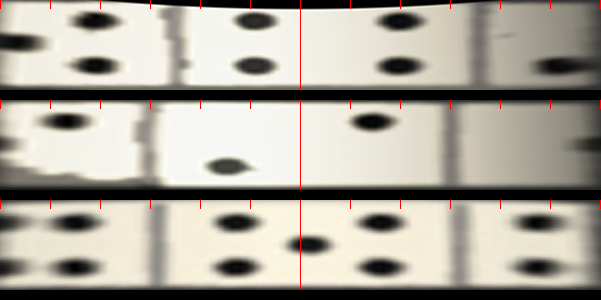

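View pics/wrist7.png

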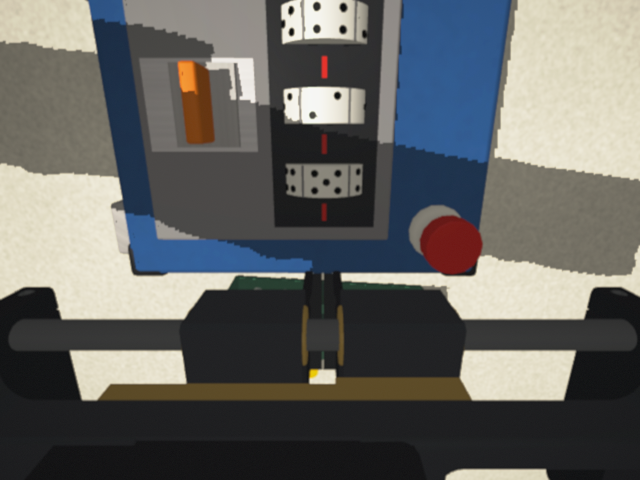

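Call:
apply_moves --increments '[{"grip": 255,"xyz": [1,-20,0],"rotation": [0,0,0]},{"grip": 255,"xyz": [2,-55,5],"rotation": [0,0,0]},{"grip": 255,"xyz": [4,-90,12],"rotation": [0,0,0]},{"grip": 255,"xyz": [5,-120,25],"rotation": [0,0,0]},{"grip": 255,"xyz": [5,-137,36],"rotation": [0,0,0]}]'

```text
time: 24.15
ee_pos: [0.5823, -0.0415, 0.1478]
eef_rot: [0.999, -0.035, 0.0, -0.0]
ft_force: [-0.5, -0.2, 0.6]
width: 0.0004
```

```bash
python3 st.py
```

```text
t 24.15 case X,Y,z mm [ 17.86  47.85 147.84] F [-0.54 -0.16  0.62] w 0.0004
toolx yaw -0.07 toolz [ 9.e-04  7.e-04 -1.e+00]
```

Call:
apply_moves --increments '[{"grip": 255,"xyz": [0,1.8,6],"rotation": [0,0,0.3]},{"grip": 255,"xyz": [0,1.8,12],"rotation": [0,0,0.3]},{"grip": 255,"xyz": [0,1.8,16],"rotation": [0,0,0.3]},{"grip": 255,"xyz": [0,1.8,18],"rotation": [0,0,0.3]},{"grip": 255,"xyz": [0,1.8,19.2],"rotation": [0,0,0.3]}]'

```text
time: 24.78
ee_pos: [0.5823, -0.0438, 0.1287]
eef_rot: [0.999, -0.038, 0.001, -0.0]
ft_force: [0.1, 0.5, -0.0]
width: 0.0003
```

Call:
apply_moves --increments '[{"grip": 255,"xyz": [0,0,0.4],"rotation": [0,0,0]},{"grip": 255,"xyz": [0,0,0.8],"rotation": [0,0,0]},{"grip": 255,"xyz": [0,0,1.2],"rotation": [0,0,0]},{"grip": 255,"xyz": [0,0,1.4],"rotation": [0,0,0]}]'

```text
time: 25.28
ee_pos: [0.5824, -0.0439, 0.1277]
eef_rot: [0.999, -0.038, 0.001, -0.0]
ft_force: [-0.9, -0.0, 3.5]
width: 0.0004
```

```bash
python3 st.py
```

```text
t 25.275 case X,Y,z mm [ 18.16  45.52 127.7 ] F [-0.92 -0.01  3.51] w 0.0004
toolx yaw -0.0759 toolz [ 1.5e-03  5.0e-04 -1.0e+00]
```

Call:
apply_moves --increments '[{"grip": 255,"xyz": [0,0,0.7],"rotation": [0,0,0]},{"grip": 255,"xyz": [0,0,1.1],"rotation": [0,0,0]},{"grip": 255,"xyz": [0,0,1.5],"rotation": [0,0,0]},{"grip": 255,"xyz": [0,0,1.7],"rotation": [0,0,0]}]'

```text
time: 25.78
ee_pos: [0.5826, -0.0439, 0.1269]
eef_rot: [0.999, -0.038, 0.001, -0.0]
ft_force: [-4.6, -0.4, 9.5]
width: 0.0006
```

```bash
python3 st.py
```

```text
t 25.775 case X,Y,z mm [ 18.29  45.52 126.89] F [-4.59 -0.4   9.55] w 0.0006
toolx yaw -0.076 toolz [ 2.1e-03  5.0e-04 -1.0e+00]
```

Call:
apply_moves --increments '[{"grip": 255,"xyz": [-1,0,1.0],"rotation": [0,0,0]},{"grip": 255,"xyz": [-2.2,0,1.3],"rotation": [0,0,0]},{"grip": 255,"xyz": [-3.4,0,1.6],"rotation": [0,0,0]},{"grip": 255,"xyz": [-4.5,0,1.7],"rotation": [0,0,0]},{"grip": 255,"xyz": [-5.2,0,1.8],"rotation": [0,0,0]}]'

```text
time: 26.4
ee_pos: [0.58, -0.0437, 0.1271]
eef_rot: [0.999, -0.038, 0.004, -0.0]
ft_force: [4.5, -1.6, 8.6]
width: 0.0005
```

```bash
python3 st.py; python3 - <<'E'
from bench import viewer
import pickle,cv2
from unwrap import run
c=viewer.camera("side"); cv2.imwrite("pics/side8.png",c["img"]); run(c,"pics/us8.png",.0884)
E
```

```text
t 26.4 case X,Y,z mm [ 15.67  45.53 127.08] F [ 4.52 -1.58  8.61] w 0.0005
toolx yaw -0.0761 toolz [ 8.5e-03  2.0e-04 -1.0e+00]
```

View pics/us8.png

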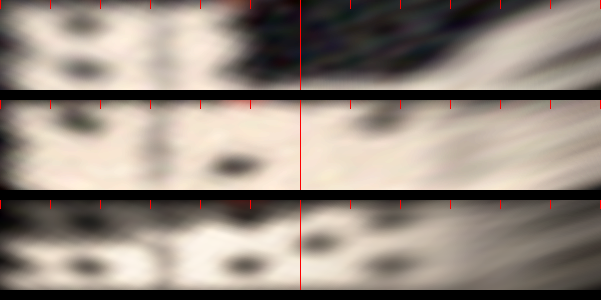

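Call:
apply_moves --increments '[{"grip": 255,"xyz": [-0.8,0,0],"rotation": [0,-0.5,0]},{"grip": 255,"xyz": [-0.8,0,-4],"rotation": [0,-0.5,0]},{"grip": 255,"xyz": [-3,10,-20],"rotation": [0,-0.5,0]},{"grip": 255,"xyz": [-10,45,-40],"rotation": [0,-0.5,0]},{"grip": 255,"xyz": [-20,85,-55],"rotation": [0,-0.5,0]}]'

```text
time: 27.08
ee_pos: [0.5528, -0.128, 0.1835]
eef_rot: [0.999, -0.038, 0.0, -0.0]
ft_force: [0.5, -0.9, 0.3]
width: 0.0009
```

Call:
apply_moves --increments '[{"grip": 255,"xyz": [-5,35,0],"rotation": [0,0,0]},{"grip": 255,"xyz": [-8,50,0],"rotation": [0,0,0]},{"grip": 255,"xyz": [-10,54,0],"rotation": [0,0,0]},{"grip": 255,"xyz": [-10,54,0],"rotation": [0,0,0]}]'

```text
time: 27.58
ee_pos: [0.5389, -0.1799, 0.1833]
eef_rot: [0.999, -0.037, 0.0, -0.001]
ft_force: [0.6, 0.2, 0.1]
width: 0.0006
```

```bash
python3 st.py; python3 - <<'E'
from bench import viewer
import pickle,cv2
from unwrap import run
c=viewer.camera("wrist"); cv2.imwrite("pics/wrist9.png",c["img"]); run(c,"pics/uw9.png"); pickle.dump(c,open("pics/wrist9.pkl","wb"))
from fit import *
W,X,Y,hsv=wheelpts(c)  # old frame: dx -0.7, dy -5
X=X+.0007;Y=Y+.005
o=(hsv[...,0]>=3)&(hsv[...,0]<=16)&(hsv[...,1]>150)&(abs(X+.06)<.03)&(abs(Y)<.04)
z=W[...,2]; top=o&(z>.131)
print("tab top X",np.percentile(X[top],[2,50,98]),"Y",np.percentile(Y[top],[2,98]),"z",np.percentile(z[top],[50,98]))
E
python3 st.py
```

```text
t 27.575 case X,Y,z mm [-15.04 -93.43 183.3 ] F [0.58 0.16 0.11] w 0.0006
toolx yaw -0.0739 toolz [ 3.0e-04  1.4e-03 -1.0e+00]
tab top X [-0.06440117 -0.05953164 -0.05514034] Y [-0.02014432  0.02042606] z [0.13495747 0.13647857]
t 27.625 case X,Y,z mm [-14.88 -93.1  183.25] F [-0.26  0.23  0.37] w 0.0006
toolx yaw -0.0733 toolz [ 4.0e-04  1.5e-03 -1.0e+00]
```

View pics/uw9.png

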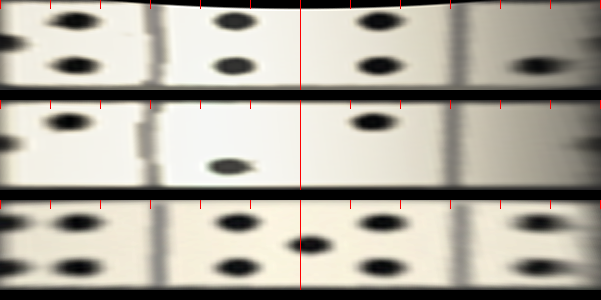

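View pics/wrist9.png

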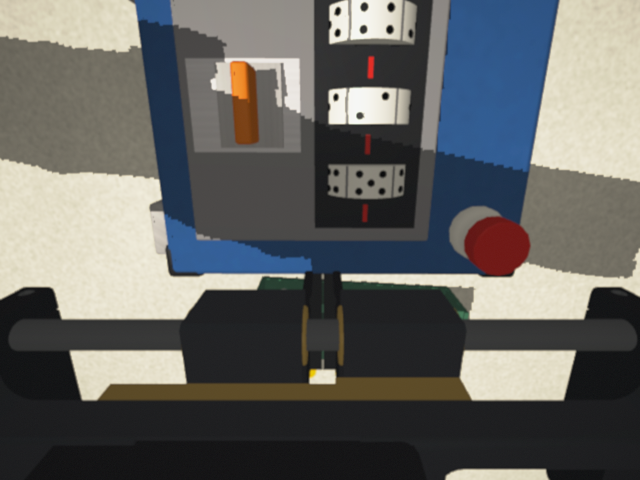

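Call:
apply_moves --increments '[{"grip": 255,"xyz": [-15,-15,0],"rotation": [0,0,0]},{"grip": 255,"xyz": [-40,-40,0],"rotation": [0,0,0]},{"grip": 255,"xyz": [-62,-70,4],"rotation": [0,0,0.1]},{"grip": 255,"xyz": [-73,-90,15],"rotation": [0,0,0.1]},{"grip": 255,"xyz": [-74,-93,25],"rotation": [0,0,0.1]}]'

```text
time: 28.25
ee_pos: [0.4719, -0.079, 0.1582]
eef_rot: [0.999, -0.035, 0.0, -0.001]
ft_force: [-0.1, 0.1, 0.5]
width: 0.0005
```

```bash
python3 st.py
```

```text
t 28.25 case X,Y,z mm [-89.37   2.17 158.19] F [-0.12  0.08  0.51] w 0.0005
toolx yaw -0.071 toolz [ 7.0e-04  1.8e-03 -1.0e+00]
```

Lower to z 125 mm (tips at 117, slide top near 110).

Call:
apply_moves --increments '[{"grip": 255,"xyz": [0,2,10],"rotation": [0,0,0.25]},{"grip": 255,"xyz": [0,2,20],"rotation": [0,0,0.25]},{"grip": 255,"xyz": [0,2,28],"rotation": [0,0,0.25]},{"grip": 255,"xyz": [0,2,32],"rotation": [0,0,0.25]},{"grip": 255,"xyz": [0,2,33.2],"rotation": [0,0,0.25]}]'

```text
time: 28.88
ee_pos: [0.4719, -0.0811, 0.1248]
eef_rot: [0.999, -0.038, 0.0, -0.001]
ft_force: [0.2, 0.3, 0.5]
width: 0.0005
```

Call:
apply_moves --increments '[{"grip": 255,"xyz": [2,0,0],"rotation": [0,0,0]},{"grip": 255,"xyz": [4,0,0],"rotation": [0,0,0]},{"grip": 255,"xyz": [5.5,0,0],"rotation": [0,0,0]},{"grip": 255,"xyz": [6.5,0,0],"rotation": [0,0,0]}]'

```text
time: 29.38
ee_pos: [0.4785, -0.0816, 0.1249]
eef_rot: [0.999, -0.038, 0.0, -0.001]
ft_force: [0.4, 0.2, 0.3]
width: 0.0004
```

```bash
python3 st.py
```

```text
t 29.375 case X,Y,z mm [-8.2640e+01  6.0000e-02  1.2489e+02] F [0.43 0.17 0.3 ] w 0.0004
toolx yaw -0.0756 toolz [ 7.0e-04  1.8e-03 -1.0e+00]
```

Call:
apply_moves --increments '[{"grip": 255,"xyz": [0.8,0,0],"rotation": [0,0,0]},{"grip": 255,"xyz": [1.6,0,0],"rotation": [0,0,0]},{"grip": 255,"xyz": [2.4,0,0],"rotation": [0,0,0]},{"grip": 255,"xyz": [3.2,0,0],"rotation": [0,0,0]},{"grip": 255,"xyz": [4,0,0],"rotation": [0,0,0]}]'

```text
time: 30.0
ee_pos: [0.4825, -0.0819, 0.1249]
eef_rot: [0.999, -0.038, 0.0, -0.001]
ft_force: [0.2, -0.4, -0.9]
width: 0.0005
```

```bash
python3 st.py
```

```text
t 30.0 case X,Y,z mm [-7.8610e+01  1.0000e-01  1.2488e+02] F [ 0.17 -0.43 -0.9 ] w 0.0005
toolx yaw -0.0756 toolz [ 6.0e-04  1.8e-03 -1.0e+00]
```

Call:
apply_moves --increments '[{"grip": 255,"xyz": [0.8,0,0],"rotation": [0,0,0]},{"grip": 255,"xyz": [1.6,0,0],"rotation": [0,0,0]},{"grip": 255,"xyz": [2.4,0,0],"rotation": [0,0,0]},{"grip": 255,"xyz": [3.2,0,0],"rotation": [0,0,0]},{"grip": 255,"xyz": [4,0,0],"rotation": [0,0,0]}]'

```text
time: 30.62
ee_pos: [0.4865, -0.0822, 0.1249]
eef_rot: [0.999, -0.038, 0.0, -0.001]
ft_force: [-1.9, 0.0, 2.2]
width: 0.0002
```

```bash
python3 st.py
```

```text
t 30.625 case X,Y,z mm [-7.4660e+01  9.0000e-02  1.2485e+02] F [-1.95  0.04  2.2 ] w 0.0002
toolx yaw -0.0756 toolz [ 4.0e-04  1.9e-03 -1.0e+00]
```

Call:
apply_moves --increments '[{"grip": 255,"xyz": [1,0,0],"rotation": [0,0,0]},{"grip": 255,"xyz": [2,0,0],"rotation": [0,0,0]},{"grip": 255,"xyz": [3,0,0],"rotation": [0,0,0]},{"grip": 255,"xyz": [4,0,0],"rotation": [0,0,0]}]'

```text
time: 31.12
ee_pos: [0.4904, -0.0825, 0.1248]
eef_rot: [0.999, -0.038, -0.0, -0.001]
ft_force: [-2.3, 0.4, 1.0]
width: 0.0001
```

```bash
python3 st.py
```

```text
t 31.125 case X,Y,z mm [-7.0750e+01  1.1000e-01  1.2476e+02] F [-2.3   0.36  0.99] w 0.0001
toolx yaw -0.0756 toolz [ 0.      0.0019 -1.    ]
```

Call:
apply_moves --increments '[{"grip": 255,"xyz": [1,0,-0.1],"rotation": [0,0,0]},{"grip": 255,"xyz": [2,0,-0.1],"rotation": [0,0,0]},{"grip": 255,"xyz": [3,0,-0.1],"rotation": [0,0,0]},{"grip": 255,"xyz": [4,0,-0.1],"rotation": [0,0,0]}]'

```text
time: 31.62
ee_pos: [0.4943, -0.0828, 0.1247]
eef_rot: [0.999, -0.038, -0.0, -0.001]
ft_force: [-3.5, 1.2, 0.5]
width: 0.0003
```

```bash
python3 st.py
```

```text
t 31.625 case X,Y,z mm [-6.6770e+01  7.0000e-02  1.2475e+02] F [-3.51  1.19  0.52] w 0.0003
toolx yaw -0.0756 toolz [-2.0e-04  1.9e-03 -1.0e+00]
```

Call:
apply_moves --increments '[{"grip": 255,"xyz": [1,0,-0.1],"rotation": [0,0,0]},{"grip": 255,"xyz": [2,0,-0.1],"rotation": [0,0,0]},{"grip": 255,"xyz": [3,0,-0.1],"rotation": [0,0,0]},{"grip": 255,"xyz": [4,0,-0.1],"rotation": [0,0,0]}]'

```text
time: 32.12
ee_pos: [0.4983, -0.0831, 0.1248]
eef_rot: [0.999, -0.038, -0.0, -0.001]
ft_force: [-2.5, -0.4, -0.9]
width: 0.0002
```

```bash
python3 st.py
```

```text
t 32.125 case X,Y,z mm [-6.2760e+01  4.0000e-02  1.2479e+02] F [-2.55 -0.45 -0.87] w 0.0002
toolx yaw -0.0757 toolz [-4.0e-04  1.9e-03 -1.0e+00]
```

Now about 12 mm; small steps, watching force.

Call:
apply_moves --increments '[{"grip": 255,"xyz": [0.5,0,0],"rotation": [0,0,0]},{"grip": 255,"xyz": [1,0,0],"rotation": [0,0,0]},{"grip": 255,"xyz": [1.4,0,0],"rotation": [0,0,0]},{"grip": 255,"xyz": [1.6,0,0],"rotation": [0,0,0]}]'

```text
time: 32.62
ee_pos: [0.4999, -0.0832, 0.1248]
eef_rot: [0.999, -0.038, -0.0, -0.001]
ft_force: [-2.5, 1.0, -0.9]
width: 0.0008
```

```bash
python3 st.py
```

```text
t 32.625 case X,Y,z mm [-6.1170e+01  6.0000e-02  1.2475e+02] F [-2.48  0.97 -0.92] w 0.0008
toolx yaw -0.0757 toolz [-4.0e-04  1.9e-03 -1.0e+00]
```

Call:
apply_moves --increments '[{"grip": 255,"xyz": [0.5,0,0],"rotation": [0,0,0]},{"grip": 255,"xyz": [0.9,0,0],"rotation": [0,0,0]},{"grip": 255,"xyz": [1.2,0,0],"rotation": [0,0,0]},{"grip": 255,"xyz": [1.2,0,0],"rotation": [0,0,0]}]'

```text
time: 33.12
ee_pos: [0.5005, -0.0833, 0.1248]
eef_rot: [0.999, -0.038, -0.001, -0.001]
ft_force: [-6.9, 1.1, 2.7]
width: 0.0004
```

```bash
python3 st.py; python3 - <<'E'
from bench import viewer
import cv2
c=viewer.camera("side"); cv2.imwrite("pics/side10.png",cv2.resize(c["img"][220:400,250:480],None,fx=3.3,fy=3.3,interpolation=cv2.INTER_CUBIC))
E
```

```text
t 33.125 case X,Y,z mm [-6.0570e+01  6.0000e-02  1.2477e+02] F [-6.87  1.13  2.73] w 0.0004
toolx yaw -0.0757 toolz [-0.0018  0.0021 -1.    ]
```

View pics/side10.png

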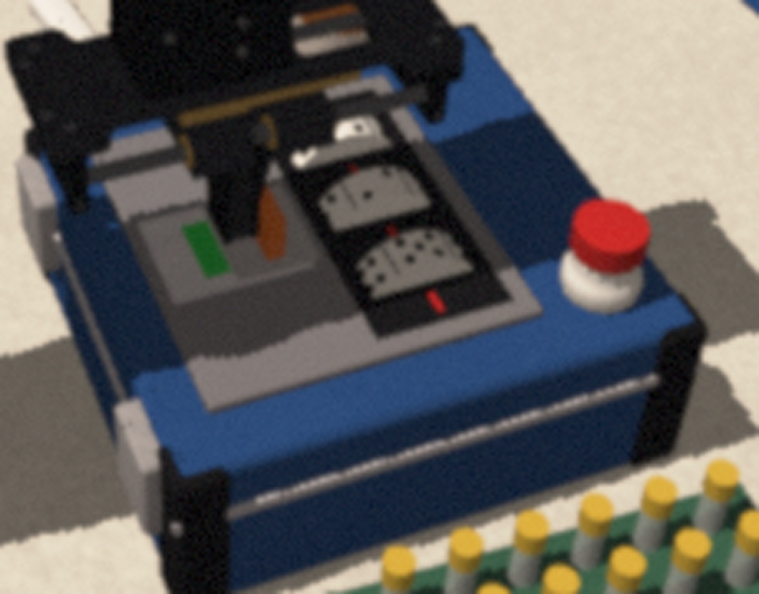

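The bolt hit its end stop (force 6.9 N) and the green patch shows. I'll back off, lift and look from above.

Call:
apply_moves --increments '[{"grip": 255,"xyz": [-1.5,0,0],"rotation": [0,0.1,0]},{"grip": 255,"xyz": [-4,0,-1],"rotation": [0,0.1,0]},{"grip": 255,"xyz": [-8,0,-15],"rotation": [0,0.1,0]},{"grip": 255,"xyz": [-8,5,-45],"rotation": [0,0.1,0]},{"grip": 255,"xyz": [0,30,-70],"rotation": [0,0.1,0]}]'

```text
time: 33.8
ee_pos: [0.4988, -0.1123, 0.1971]
eef_rot: [0.999, -0.036, 0.001, -0.001]
ft_force: [1.0, -1.6, 0.9]
width: 0.0002
```

Call:
apply_moves --increments '[{"grip": 255,"xyz": [20,25,-5],"rotation": [0,0,0]},{"grip": 255,"xyz": [40,45,-5],"rotation": [0,0,0]},{"grip": 255,"xyz": [48,55,-5],"rotation": [0,0,0]},{"grip": 255,"xyz": [48,55,-5],"rotation": [0,0,0]},{"grip": 255,"xyz": [48,55,-5],"rotation": [0,0,0]}]'

```text
time: 34.42
ee_pos: [0.5423, -0.1697, 0.2022]
eef_rot: [0.999, -0.036, 0.001, -0.001]
ft_force: [-0.2, -0.1, 0.4]
width: 0.0004
```

```bash
python3 st.py; python3 - <<'E'
from bench import viewer
import pickle,cv2,numpy as np
from unwrap import run
c=viewer.camera("wrist"); run(c,"pics/uw11.png")
from fit import *
W,X,Y,hsv=wheelpts(c); X=X+.0007;Y=Y+.005
o=(hsv[...,0]>=3)&(hsv[...,0]<=16)&(hsv[...,1]>150)&(abs(X+.06)<.03)&(abs(Y)<.04)&(W[...,2]>.131)
print("tab top X",np.percentile(X[o],[2,50,98]))
u=cv2.imread("pics/uw11.png"); im=cv2.resize(c["img"],(400,300)); p=np.zeros((300,1+800-601+201,3),np.uint8)
cv2.imwrite("pics/wrist11.png",c["img"])
d=viewer.camera("scene"); cv2.imwrite("pics/scene11.png",d["img"])
a=pickle.load(open("pics/scene0.pkl","rb"))["img"]
df=cv2.absdiff(a,d["img"]).max(2)
for n,(x,y,w,h) in dict(rack=(135,130,85,95),jar=(175,185,35,35),bottle=(300,250,45,60),pip=(345,230,120,55)).items(): print(n,(df[y:y+h,x:x+w]>50).mean().round(3))
E
```

```text
t 34.425 case X,Y,z mm [-12.39 -82.92 202.16] F [-0.18 -0.07  0.42] w 0.0004
toolx yaw -0.072 toolz [ 0.0018  0.0027 -1.    ]
tab top X [-0.05047835 -0.04561774 -0.04121013]
rack 0.21
jar 0.383
bottle 0.0
pip 0.0
```

View pics/uw11.png

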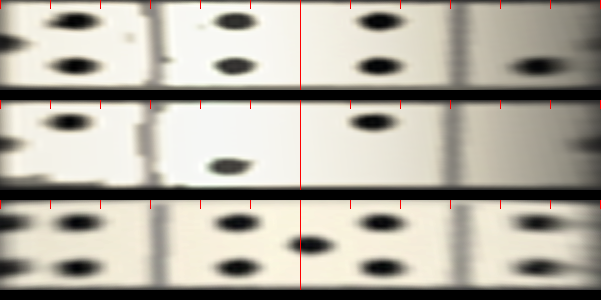

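View pics/wrist11.png

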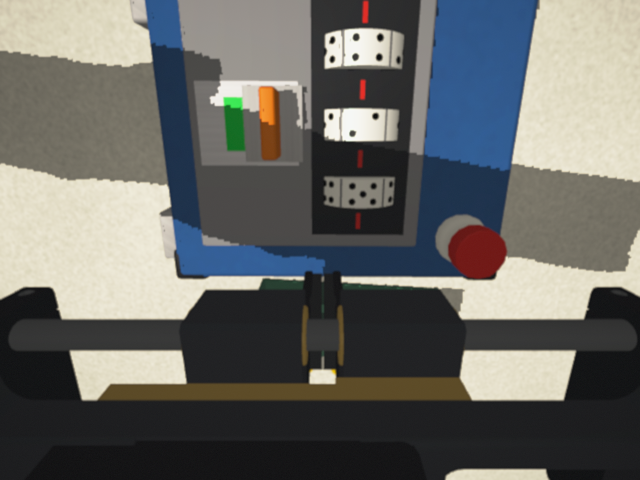

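View pics/scene11.png

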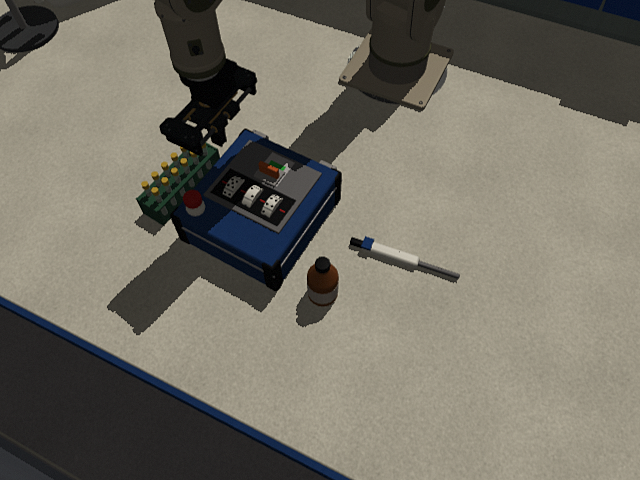

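```bash
python3 -c "
from bench import r
print(r.close_job())"
```

```text
the job is handed in; nothing more can be done
None
```

The case is unlocked: the wheels show 4, 2 and 5, and the bolt is fully home with the green patch showing. I handed the job in at about 34 s of the 72 s allowed; `r.close_job()` gave no verdict.

I rolled the left wheel to its 4 and the right wheel to its 5 with the closed fingertips. I pressed with about 6 to 10 N and checked the dots from above between strokes. I then pushed the tab from behind until it met its end stop, with 6.9 N on the wrist. The highest force reading at any point was about 12 N.

- **Wheels (last overhead picture):** left about 1° past its 4, middle on its 2, right about 2° past its 5. The tolerance is 0.2 rad (11°).
- **Bolt:** the tab measured 13.9 mm along its 14 mm travel.
- **Surroundings:** the bottle and pipette showed no change between the first and last pictures. The picture comparison did flag the jar (38% of pixels) and the rack (21%). I put that down to the arm now standing in view and its shadow having moved. By eye both stood at the same pixels, for example the jar at (193, 200), but I did not measure their positions.
- **Contact:** at the end the arm stood clear of everything, with the wrist force near zero.

**One failed step:** a small correction to the left wheel slipped without turning it, because I pressed too lightly. I repeated it with a firmer press and it worked.

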